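Fill and turn the tasting tray at the market stall

TASK

Get the swivelling tasting tray ready: pull up its red spring plunger, turn the tray to the next hole, the blue one, and let the pin snap in; then stand every punnet of samples upright on the tray, each pushed back square and flush against the tray's back rail. With the tray loaded, pull the plunger again and turn the tray on to the green hole, letting the pin snap fully home, with all the punnets still flush against the rail. By the end the click timer must also stand at 40 (its red mark); leave the tip can, the honey jar and the tape roll where they are.

Things in the scene. Friction and masses are not known exactly. Their poses are not given: they have to be found in the camera images.
- pivot (a point): point on the fixed swivel base, on the tray's vertical turning axis, 30 mm above the table; its x axis points along the base (away from the robot, give or take 0.2 rad), z up
- blue_hole (a point): mouth of the blue-marked hole in the fixed index plate (top 30 mm above the table). Four 10 mm holes lie on a circle of 115 mm radius about the turning axis, on the robot's side, marked black, blue, green, yellow in counter-clockwise order seen from above, 0.5 rad (57 mm) apart; blue lies straight along the base's -x
- tray (a joint): turn of the tray, rad, counter-clockwise from above, free from -0.12 to 1.62: 0 = pin in the black hole (the start, locked), 0.5 = blue, 1.0 = green, 1.5 = yellow. About 0.01 rad of play in a hole; unlocked, the tray is held lightly by friction (about 0.12 N m)
- rail (a point): middle of the foot of the inner face of the tray's straight back rail (turns with the tray), at floor level, 42 mm above the table, 100 mm from the turning axis; x axis points from the turning axis square into the rail, y along the rail, z up. A punnet flush against the rail has its centre at x = -0.025, z = 0.0225 from here; four fit side by side, for instance 62 mm apart
- tray_edge (a point): middle of the open edge of the tray's wooden floor, opposite the back rail and 140 mm from the rail's inner face, 42 mm above the table; axes as rail. Inner faces of the side rails are 120 mm to either side of the middle; the back rail stands 26 mm above the floor, the side rails 18 mm
- plunger (a joint): lift of the spring plunger, m, 0 to 0.018: 0 = pin fully home in a hole; about 0.010 = pin tip riding on the index plate between holes; above 0.012 the tray can be turned freely. The spring presses down with about 3 N at 0, 7 N at 0.016. Let go over a hole it snaps home; a pin riding on the plate drops in when the tray is turned over a hole
- plunger_knob (a point): centre of the red plunger knob, an upright cylinder 28 mm in diameter, 24 mm high, right above its pin, on the tray's metal arm opposite the back rail, 115 mm from the turning axis; home, it is 84 mm above the table, 42 mm above the arm (a 24 mm wide collar stands 12 mm high on the arm round the stem). Move the lifted knob in an arc round the axis to turn the tray. Axes as rail
- timer (a joint): turn of the click timer's knob, rad, clockwise from above, 0 to 3.665: one click of 0.5236 rad (30 degrees) for each 10 minutes; 0 = pointer along its base's -x (robot's side), 40 minutes = 2.094 at the thick red mark (the other seven marks are thin and black). It settles in the nearest click; a click takes about 0.1 N m
- timer_grip (a point): on the timer knob's vertical axis at gripping height, 65 mm above the table; the knob's black bar is 44 mm long, 14 mm wide, 32 mm high (top 75 mm above the table), along the point's x axis, with a white pointer mark at the -x end; axes turn with the knob. Under it a 52 mm grey disc (top 45 mm above the table) on a white housing 100 x 100 x 35 mm
- punnet1_mid (a point): the centre (half-way up) of a square slatted green plastic punnet of red chillies; 50 x 50 mm in plan, 45 mm high (contents heaped to about 50 mm), about 120 g; solid to the touch; z up, x and y square to its sides. None if this punnet is not there today
- punnet2_mid (a point): the centre (half-way up) of a square slatted green plastic punnet of yellow peppers; 50 x 50 mm in plan, 45 mm high (contents heaped to about 50 mm), about 120 g; solid to the touch; z up, x and y square to its sides. None if this punnet is not there today
- punnet3_mid (a point): the centre (half-way up) of a square slatted green plastic punnet of dark green chillies; 50 x 50 mm in plan, 45 mm high (contents heaped to about 50 mm), about 120 g; solid to the touch; z up, x and y square to its sides. None if this punnet is not there today
- punnet4_mid (a point): the centre (half-way up) of a square slatted green plastic punnet of pale round squash; 50 x 50 mm in plan, 45 mm high (contents heaped to about 50 mm), about 120 g; solid to the touch; z up, x and y square to its sides. None if this punnet is not there today
- tip_can: open steel tip can, 80 mm diameter, 90 mm high, origin under its centre: leave it alone
- honey: honey jar, 56 mm diameter, 75 mm high, origin under its centre: leave it alone
- tape_roll: orange tape roll lying flat, 64 mm diameter, 25 mm high, origin under its centre: leave it alone
- board: fixed plywood board, 250 x 250 x 8 mm, on which the punnets wait; origin under its centre
Not all that is in view belongs to the job. Leave any pink or purple look-alike of the part that bears punnet2_mid alone.

How it is judged (in metres and radians):
On the way, in this order (a step that is already met when the one before it is completed fails the run):
1. the tray is locked in the blue hole, pin fully home (value of joint tray between 0.47 and 0.53 rad and value of joint plunger below 0.002 m), for 0.3 s.
2. with the tray locked in the blue hole, every punnet stands on it, square and flush against the back rail (all of step 1 and x of punnet1_mid in the frame of rail between -0.0295 and -0.018 m and y of punnet1_mid in the frame of rail between -0.105 and 0.105 m and z of punnet1_mid in the frame of rail between 0.015 and 0.03 m and angle between each of punnet1_mid, punnet2_mid, punnet3_mid, punnet4_mid's own z axis and vertical below 0.1 rad and (angle between the x axis of punnet1_mid and the x axis of rail, either way round below 0.1 rad or angle between the x axis of punnet1_mid and the y axis of rail, either way round below 0.1 rad) and x of punnet2_mid in the frame of rail between -0.0295 and -0.018 m and y of punnet2_mid in the frame of rail between -0.105 and 0.105 m and z of punnet2_mid in the frame of rail between 0.015 and 0.03 m and (angle between the x axis of punnet2_mid and the x axis of rail, either way round below 0.1 rad or angle between the x axis of punnet2_mid and the y axis of rail, either way round below 0.1 rad) and x of punnet3_mid in the frame of rail between -0.0295 and -0.018 m and y of punnet3_mid in the frame of rail between -0.105 and 0.105 m and z of punnet3_mid in the frame of rail between 0.015 and 0.03 m and (angle between the x axis of punnet3_mid and the x axis of rail, either way round below 0.1 rad or angle between the x axis of punnet3_mid and the y axis of rail, either way round below 0.1 rad) and x of punnet4_mid in the frame of rail between -0.0295 and -0.018 m and y of punnet4_mid in the frame of rail between -0.105 and 0.105 m and z of punnet4_mid in the frame of rail between 0.015 and 0.03 m and (angle between the x axis of punnet4_mid and the x axis of rail, either way round below 0.1 rad or angle between the x axis of punnet4_mid and the y axis of rail, either way round below 0.1 rad)), for 0.2 s.
3. the loaded tray is locked in the green hole, pin fully home (value of joint tray between 0.97 and 1.03 rad and value of joint plunger below 0.002 m), for 0.3 s.
At the end, for the whole second after the job is handed in: the tray is locked in the green hole (within 0.03 rad, plunger within 2 mm of home); every punnet there is stands upright on the tray floor, square to the back rail within 0.1 rad and flush against it within 4.5 mm, at rest; the timer is at 40 within 0.12 rad (all of step 3 and x of punnet1_mid in the frame of rail between -0.0295 and -0.018 m and y of punnet1_mid in the frame of rail between -0.105 and 0.105 m and z of punnet1_mid in the frame of rail between 0.015 and 0.03 m and angle between each of punnet1_mid, punnet2_mid, punnet3_mid, punnet4_mid's own z axis and vertical below 0.1 rad and (angle between the x axis of punnet1_mid and the x axis of rail, either way round below 0.1 rad or angle between the x axis of punnet1_mid and the y axis of rail, either way round below 0.1 rad) and x of punnet2_mid in the frame of rail between -0.0295 and -0.018 m and y of punnet2_mid in the frame of rail between -0.105 and 0.105 m and z of punnet2_mid in the frame of rail between 0.015 and 0.03 m and (angle between the x axis of punnet2_mid and the x axis of rail, either way round below 0.1 rad or angle between the x axis of punnet2_mid and the y axis of rail, either way round below 0.1 rad) and x of punnet3_mid in the frame of rail between -0.0295 and -0.018 m and y of punnet3_mid in the frame of rail between -0.105 and 0.105 m and z of punnet3_mid in the frame of rail between 0.015 and 0.03 m and (angle between the x axis of punnet3_mid and the x axis of rail, either way round below 0.1 rad or angle between the x axis of punnet3_mid and the y axis of rail, either way round below 0.1 rad) and x of punnet4_mid in the frame of rail between -0.0295 and -0.018 m and y of punnet4_mid in the frame of rail between -0.105 and 0.105 m and z of punnet4_mid in the frame of rail between 0.015 and 0.03 m and (angle between the x axis of punnet4_mid and the x axis of rail, either way round below 0.1 rad or angle between the x axis of punnet4_mid and the y axis of rail, either way round below 0.1 rad) and value of joint timer between 1.974 and 2.214 rad and linear speed of each of punnet1, punnet2, punnet3, punnet4 below 0.02 m/s and velocity of joint tray between -0.05 and 0.05 rad/s); the robot touches nothing.
It fails at once if the tip can is knocked over or moved more than 40 mm (distance of tip_can from where it was at the start of the episode above 0.04 m or angle between tip_can's own z axis and vertical above 0.5 rad).
It fails at once if the honey jar is knocked over or moved more than 40 mm (distance of honey from where it was at the start of the episode above 0.04 m or angle between honey's own z axis and vertical above 0.5 rad).
It fails at once if the tape roll is knocked over or moved more than 40 mm (distance of tape_roll from where it was at the start of the episode above 0.04 m or angle between tape_roll's own z axis and vertical above 0.5 rad).
Of punnet1, punnet2, punnet3, punnet4 only 2 to 4 are there at a start; the rules pass over those that are not, and their reading is None.
At some moment in a run one of punnet1, punnet2, punnet3, punnet4 may be knocked a few centimetres aside while the robot is not near it.
It also fails if it takes over 210 s, if anything falls off the work surface, if the arm or the gripper's body presses on something with over 40 N, if the wrist force passes 120 N, or if a joint passes its speed limit or range.

ROBOT

A 6-joint arm with a two-finger parallel gripper is mounted at the origin on the work surface. World frame = base frame: x ahead of the robot, y to its left, z up, the work surface at z = 0. Lengths are in m, angles in degrees, forces in N, time in s.
With the tool pointing down it reaches from about 0.375 to 0.925 m from the base axis. Payload 5.7 kg.
Tool frame: the origin (TCP) lies on the centre line of the jaws, within the pads' length; the fingertips stand 19 mm ahead of it and the grasp point (between the pads) is the TCP; z points along the fingers, y is the line along which they close (so a half turn about z gives the same grasp; the last joint's range is limited). The gripper opens to 88 mm and grips with 3 to 60 N. Pads are 20 mm wide; open, the fingers measure 115 mm over their backs; the gripper's body (75 mm by 178 mm) begins 61 mm behind the grasp point.
Start: joints at [64.509, 20.558, 86.54, -0, 72.909, -6.595], TCP at [0.194, 0.568, 0.204] pointing down, gripper open.
Joint ranges: [-170.27, 170.27], [-57.76, 135], [12.27, 136.19], [-55.21, 235.2], [11.17, 155.16], [-170.74, 170.74]. Speed limits (degrees/s): [136.94, 136.94, 180, 180, 180, 180].

INTERFACE

Orientations are given as a 3x3 rotation matrix whose columns are the frame's x, y, z axes.
In Python, from station import manip, eyes, sign_off gives the robot as it stands.
- The arm moves only by the shell command python3 -m pendant 'ROWS'. ROWS is JSON, a list of rows, each an object with "fingers": the opening, from -1 (shut) to 1 (fully open), so that 0 is half open; "dp": the shift along the tool's x, y, z in mm, a list of three; "turn": the turn about the tool's z in degrees. In form: [{"fingers": fingers, "dp": [x, y, z], "turn": turn}, ...]. A call has exactly 5 rows; each row shifts and turns the commanded pose from where the row before left it, along the tool's axes as they then stand; what a row does not reach is not made up. A row lasts 1/10 s, in which the tool goes at most 50 mm and 8.59 degrees, less where a joint would pass 70% of its speed; a pose out of reach is approached as far as the arm can. A call is refused whole if a number of a shift passes 50 or a number of a turn 8.59, either way. A call with a gripper value outside its range is refused whole. The fingers move at their own pace and stop on an object; the grip force is fixed at half the most. Time passes only in rows, so rows that do not move let the fingers close, or fill a call up. It gives the time, the measured TCP pose, the force, the opening and the grip force at its end, in the units of the state.
- manip.observe(): the state, without advancing time (a new reading comes with each control period).
- eyes.camera(name): name is "side" or "top"; returns a dict with "frame" (384x512x3 uint8, red, green, blue), "z_map" (384x512 float32, m along the optical axis (not along the pixel's ray), 0 where there is no reading), "fovy" (degrees; the focal length in pixels is half the picture's height over the tangent of half this angle, whatever the lens; pixels are square), "cx", "cy" (the principal point, pixels), "pose" (4x4, takes a point from camera to world coordinates). Camera axes: x right, y down, z forward; pixel columns grow to the right and rows downward; lengths in m; the calibration is good to about 2 mm. A picture is of the moment at which its call begins.
- sign_off(): hands the job in; it is judged then, once.
The state is a dict: "clock": time; "joint_positions": joint angles; "joint_vel": joint speeds; "joint_torque": joint torques, N m; "ee_pos": TCP position; "orientation": TCP orientation; "wrist_force": force on the tool from outside, world axes, zero at the start; "wrist_torque": the same for the moment, N m; "finger_gap": finger opening in m; "gripper_force": force on a finger pad.
Only numpy, scipy, OpenCV 4.12 (cv2) and the standard library are available. Lean on these libraries where they do the work, as an engineer would, in place of code of your own. Each camera call takes 0.05 s, during which the arm holds its last target. There are 200 camera calls.

## Working session

There is one attempt and no reset: what is moved stays moved. The work goes in short steps, Python scripts to look and compute and a shell command to move; the robot and the scene stay as the last step left them, time stands still between calls to the robot, and variables do not carry over. Pictures are saved under pics/ and viewed, at most 14 in all, crops included, and the job is handed in when it is done.

```bash
ls; mkdir -p pics; cat > h.py <<'E'
import numpy as np, cv2, sys
sys.path.insert(0,'.')
from station import manip, eyes, sign_off
def cam(n):
    c=eyes.camera(n); c['f']=192/np.tan(np.radians(c['fovy'])/2); return c
def world(c):
    h,w=c['z_map'].shape; u,v=np.meshgrid(np.arange(w),np.arange(h)); z=c['z_map']
    P=np.stack([(u-c['cx'])/c['f']*z,(v-c['cy'])/c['f']*z,z],-1)
    T=np.array(c['pose']); return P@T[:3,:3].T+T[:3,3]
def ray(c,u,v,z):
    T=np.array(c['pose']); d=T[:3,:3]@np.array([(u-c['cx'])/c['f'],(v-c['cy'])/c['f'],1]); o=T[:3,3]
    return o+d*(z-o[2])/d[2]
def save(c,name,box=None,s=1.5):
    im=c['frame'][...,::-1]
    if box: x0,y0,x1,y1=box; im=im[y0:y1,x0:x1]
    cv2.imwrite('pics/'+name,cv2.resize(np.ascontiguousarray(im),None,fx=s,fy=s,interpolation=cv2.INTER_CUBIC))
E
python3 - <<'E'
from h import *
for n in('top','side'):
    c=cam(n); save(c,n+'0.png'); np.savez(''+n+'0.npz',**c); print(n,c['fovy'],c['cx'],c['cy'],np.round(c['pose'],3).tolist())
s=manip.observe(); print(s)
E
```

```text
pics
top 57.33218260759523 255.75351532498544 186.80208489194268 [[-0.009, -0.999, 0.039, 0.442], [-1.0, 0.008, -0.028, 0.024], [0.027, -0.039, -0.999, 0.962], [0.0, 0.0, 0.0, 1.0]]
side 54.61219372966 252.9632663228659 189.87759946977388 [[0.818, -0.321, 0.477, 0.016], [-0.575, -0.483, 0.661, -0.648], [0.018, -0.815, -0.58, 0.672], [0.0, 0.0, 0.0, 1.0]]
{'clock': 0.1, 'joint_positions': array([ 6.45084137e+01,  2.05921701e+01,  8.65896627e+01,  1.34936885e-03,
        7.29084801e+01, -6.59497593e+00]), 'joint_vel': array([ 0.00111441, -0.09062764, -0.1121971 , -0.02986198, -0.1016073 ,
       -0.04240965]), 'joint_torque': array([-2.25320332e-04, -5.16355455e+01, -2.71407849e+01,  6.74685370e-02,
        2.76855746e-02,  4.68023956e-06]), 'ee_pos': array([0.19404988, 0.56710036, 0.20363144]), 'orientation': array([[-9.46102202e-01,  3.23867466e-01, -6.98705594e-04],
       [ 3.23868156e-01,  9.46101168e-01, -1.41311576e-03],
       [ 2.03383957e-04, -1.56324043e-03, -9.99998757e-01]]), 'wrist_force': array([-0.96719519,  0.04059833,  0.10591866]), 'wrist_torque': array([0.00891618, 0.01444511, 0.06989902]), 'gripper_force': 0.0, 'finger_gap': 0.0878012391874429}
```

View pics/top0.png

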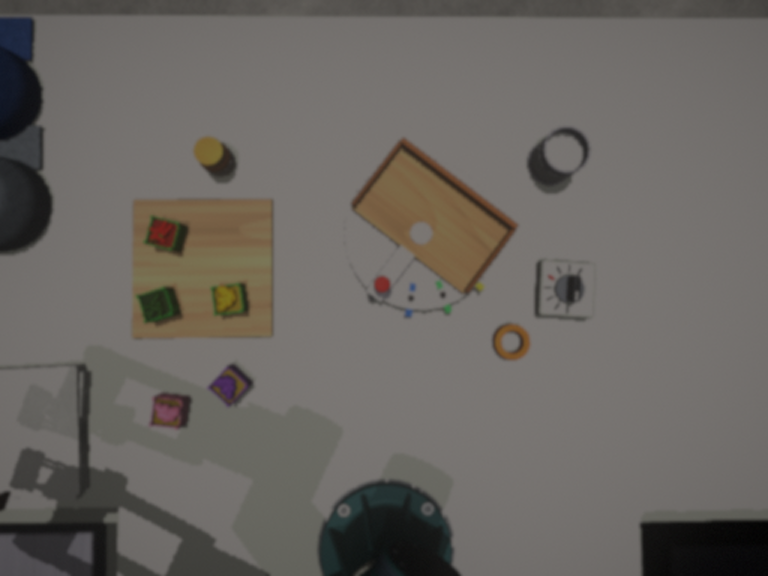

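View pics/side0.png

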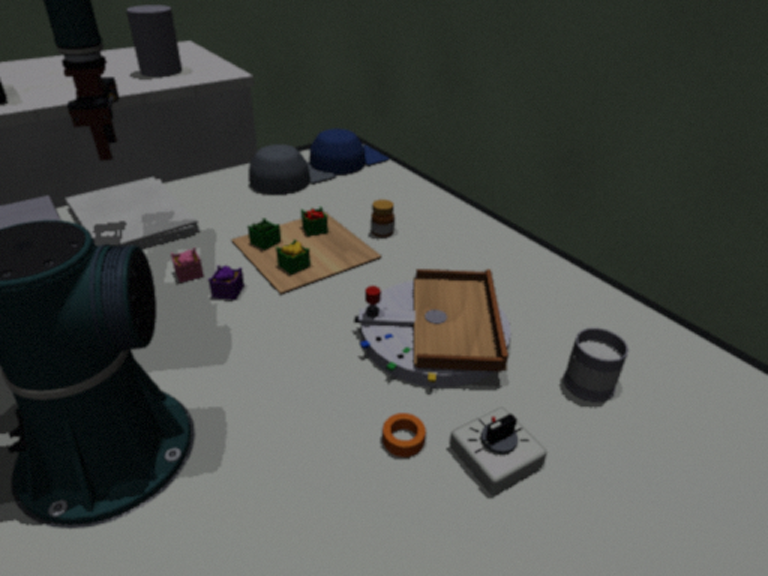

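Candidates in the top view (×1.5 px): punnets are red chillies (166,234), yellow peppers (229,299) and dark green chillies (158,304). There is no pale squash. The pink (170,411) and purple (231,385) boxes off the board are look-alikes, so I leave them alone. The plunger knob is the red cylinder at (382,285). The timer is at (567,290), with its red mark at (550,278).

```bash
cat > m.py <<'E'
from h import *
def blobs(c,lo,hi,amin=12,zr=None,box=None):
    hsv=cv2.cvtColor(c['frame'],cv2.COLOR_RGB2HSV); m=cv2.inRange(hsv,np.array(lo),np.array(hi))
    W=world(c)
    if zr: m[(W[...,2]<zr[0])|(W[...,2]>zr[1])]=0
    if box is not None:
        m[(W[...,0]<box[0])|(W[...,0]>box[1])|(W[...,1]<box[2])|(W[...,1]>box[3])]=0
    n,l,s,ce=cv2.connectedComponentsWithStats(m)
    out=[]
    for i in range(1,n):
        if s[i,4]>=amin:
            p=W[l==i]; p=p[p[:,2]>-.05]; out.append((np.round(ce[i],1),s[i,4],np.round(np.median(p,0),4),np.round(np.percentile(p[:,2],95),3)))
    return out
E
python3 - <<'E'
from m import *
L=lambda n:dict(np.load(n+'0.npz'))
for n in('top','side'):
    c=L(n)
    for nm,lo,hi in(('red',(0,140,70),(7,255,255)),('red2',(172,140,60),(180,255,255)),('yel',(18,150,90),(34,255,255)),('green',(45,120,20),(85,255,255)),('blue',(100,130,60),(125,255,255))):
        print(n,nm); [print('  ',*b) for b in blobs(c,lo,hi,6)]
c=L('top'); 
W=world(c)
# height-mask punnets: on board z~0.03..0.065
m=((W[...,2]>.04)&(W[...,2]<.075)&(W[...,1]>.2)&(W[...,1]<.5)&(W[...,0]>.25)).astype(np.uint8)
n,l,s,ce=cv2.connectedComponentsWithStats(m)
for i in range(1,n):
    if s[i,4]>60:
        p=W[l==i][:,:2].astype(np.float32); print('tall',ce[i],s[i,4],cv2.minAreaRect(p*1000),W[l==i][:,2].max())
save(c,'crop_timer.png',(310,150,420,250),5)
im=c['frame'][...,::-1]; a=im[110:240,75:195]; b=im[80:220,220:350]
cv2.imwrite('pics/crop_b.png',np.hstack([cv2.resize(a,(390,400),interpolation=2),cv2.resize(b,(390,400),interpolation=2)]))
E
```

```text
top red
   [108.  154.7] 197 [0.5642 0.379  0.0503] 0.055
   [254.4 189.2] 60 [0.4698 0.0046 0.0969] 0.099
top red2
top yel
   [133.9 103.7] 7 [0.6885 0.3053 0.0756] 0.077
   [151.4 198.3] 218 [0.4503 0.2676 0.0543] 0.059
   [159.4 257. ] 8 [0.2968 0.2517 0.0352] 0.038
top green
   [110.5 203.8] 72 [0.4346 0.3721 0.0473] 0.054
   [161.4 204.9] 7 [0.4321 0.2426 0.0447] 0.054
top blue
   [10.1 23.4] 417 [0.9282 0.6601 0.0087] 0.011
side red
   [209.4 142. ] 36 [0.5655 0.3799 0.0513] 0.055
   [248.1 193.5] 41 [0.4693 0.0021 0.0961] 0.1
side red2
side yel
   [254.8 136.1] 49 [0.6961 0.2912 0.0757] 0.078
   [195.3 164.6] 62 [0.4506 0.2696 0.0549] 0.058
   [287.5 250.8] 17 [ 0.4674 -0.17    0.0295] 0.032
side green
   [209.3 150.2] 90 [0.5505 0.3624 0.0313] 0.047
   [175.5 155.9] 209 [0.4296 0.3805 0.0401] 0.054
   [194.9 173.8] 175 [0.4324 0.2509 0.0308] 0.049
   [270.8 233.2] 6 [ 0.4715 -0.0974  0.03  ] 0.031
   [260.4 244. ] 23 [ 0.4266 -0.1133  0.0292] 0.031
side blue
   [224.4  90.4] 174 [0.8103 0.68   0.0934] 0.099
   [248.4 103.3] 93 [0.9354 0.6709 0.0097] 0.013
   [258.7 223.6] 7 [
[... 317 characters left out ...]
9567871094, 49.660919189453125), 75.44266510009766) 0.05669324861239411
tall [151.21907216 198.57731959] 388 ((448.54931640625, 269.4926452636719), (49.84052276611328, 50.436702728271484), 7.865269660949707) 0.06156542951604094
tall [103.32843137 202.48529412] 408 ((440.1483154296875, 391.90826416015625), (50.4560546875, 50.55087661743164), 18.646928787231445) 0.05861014750116278
tall [149.89215686 256.82352941] 204 ((298.2454528808594, 270.08209228515625), (49.991512298583984, 48.41160202026367), 47.533843994140625) 0.052760749482857805
tall [110.97333333 272.38      ] 150 ((261.6089782714844, 373.0964050292969), (25.19770050048828, 53.2122917175293), 6.705777168273926) 0.053361100760131674
```

View pics/crop_timer.png

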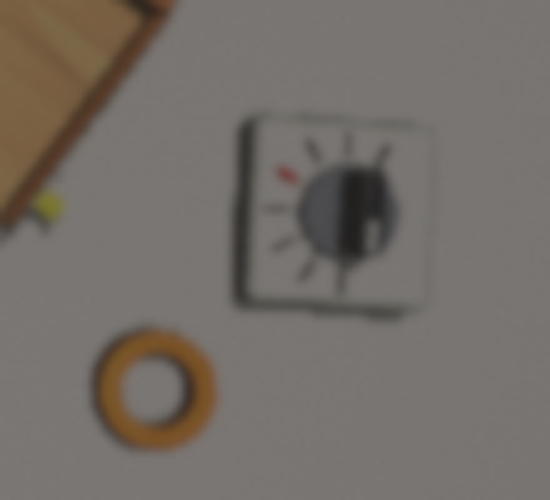

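View pics/crop_b.png

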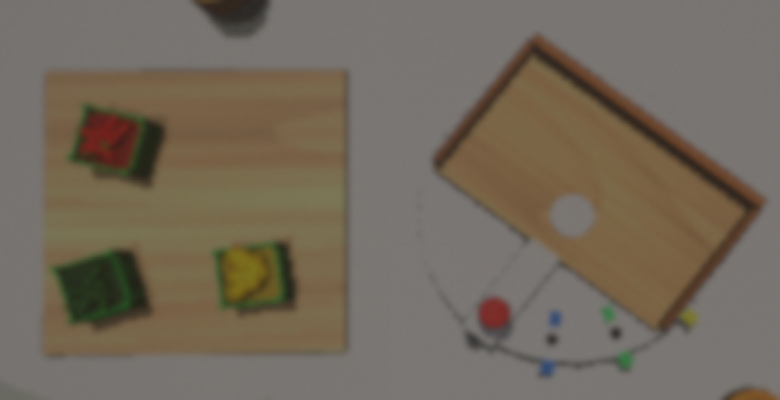

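```bash
python3 - <<'E'
from m import *
c=dict(np.load('top0.npz')); W=world(c)
print('pivot disc',ray(c,280.7,155.25,.043))
g=np.array([[.422,-.0444],[.4266,-.1133],[.4674,-.170]])
A=np.c_[2*g,np.ones(3)]; s=np.linalg.solve(A,(g**2).sum(1)); print('circle',s[:2],np.sqrt(s[2]+s[:2]@s[:2]))
sd=dict(np.load('side0.npz')); Ws=world(sd)
# timer bar
for nm,Wx in(('top',W),('side',Ws)):
    b=(Wx[...,0]>.3)&(Wx[...,0]<.62)&(Wx[...,1]<-.2)&(Wx[...,1]>-.45)
    m=b&(Wx[...,2]>.066)&(Wx[...,2]<.08); p=Wx[m]; print(nm,'bar',len(p),p.mean(0),cv2.minAreaRect((p[:,:2]*1000).astype(np.float32)))
    m=b&(Wx[...,2]>.028)&(Wx[...,2]<.04); p=Wx[m]; print('housing',len(p),cv2.minAreaRect((p[:,:2]*1000).astype(np.float32)))
    m=(Wx[...,0]>.4)&(Wx[...,0]<.8)&(Wx[...,1]<.12)&(Wx[...,1]>-.25)&(Wx[...,2]>.062)&(Wx[...,2]<.075)
    p=Wx[m]; print('backrail',len(p),cv2.minAreaRect((p[:,:2]*1000).astype(np.float32)))
    m=(Wx[...,0]>.45)&(Wx[...,0]<.8)&(Wx[...,1]<.12)&(Wx[...,1]>-.25)&(Wx[...,2]>.0385)&(Wx[...,2]<.0455)
    p=Wx[m]; r=cv2.minAreaRect((p[:,:2]*1000).astype(np.float32)); print('floor',len(p),r)
    m=(Wx[...,0]>.4)&(Wx[...,0]<.53)&(Wx[...,1]<.06)&(Wx[...,1]>-.05)&(Wx[...,2]>.085)
    p=Wx[m]; print('knob',len(p),p.mean(0),cv2.minEnclosingCircle((p[:,:2]*1000).astype(np.float32)))
E
```

```text
pivot disc [ 0.56005024 -0.06771454  0.043     ]
circle [ 0.54552056 -0.0707569 ] 0.12630128400799348
top bar 164 [ 0.49998789 -0.28868133  0.07305225] ((524.6492309570312, -273.3949890136719), (201.91537475585938, 35.679527282714844), 39.67604446411133)
housing 1096 ((447.44659423828125, -289.7545166015625), (174.15829467773438, 217.59825134277344), 88.99811553955078)
backrail 494 ((591.241455078125, -89.62089538574219), (253.6873016357422, 143.61700439453125), 52.14826583862305)
floor 4879 ((546.5838012695312, -53.396942138671875), (247.53717041015625, 240.61451721191406), 52.13304138183594)
knob 885 [0.44485607 0.02196324 0.86634465] ((460.8507385253906, 9.283683776855469), 24.226957321166992)
side bar 186 [ 0.4820861  -0.30430671  0.07222777] ((523.04248046875, -274.2017822265625), (202.12448120117188, 36.87411117553711), 39.161598205566406)
housing 1360 ((456.27093505859375, -290.7375183105469), (237.88836669921875, 177.10011291503906), 1.4456353187561035)
backrail 262 ((553.8416748046875, -61.54742431640625), (252.96266174316406, 233.67230224609375), 52.364891052246094)
floor 3058 ((544.6581420898438, -58.65473937988281), (259.4622802734375, 243.84190368652344), 55.036155700683594)
knob 77 [0.46752476 0.00292868 0.09388213] ((467.904296875, 5.462860107421875), 14.558659553527832)
```

```bash
python3 - <<'E'
from m import *
for n in('top','side'):
    c=dict(np.load(n+'0.npz')); W=world(c)
    b=(W[...,0]>.38)&(W[...,0]<.56)&(W[...,1]<-.235)&(W[...,1]>-.40)
    for a,d in((.066,.08),(.03,.039),(.041,.05)):
        m=b&(W[...,2]>a)&(W[...,2]<d); p=W[m]; print(n,a,len(p),p.mean(0),cv2.minAreaRect((p[:,:2]*1000).astype(np.float32)))
E
```

```text
top 0.066 110 [ 0.46097361 -0.3254446   0.07507266] ((461.5654296875, -326.15155029296875), (14.124699592590332, 43.69426727294922), 87.9066162109375)
top 0.03 1004 [ 0.46120242 -0.3238673   0.03581165] ((461.43145751953125, -326.3630065917969), (100.20882415771484, 99.41896057128906), 85.43348693847656)
top 0.041 154 [ 0.46180521 -0.3190303   0.0460152 ] ((461.2520751953125, -328.1408386230469), (53.51874542236328, 51.096466064453125), 75.63204956054688)
side 0.066 148 [ 0.45772145 -0.32746718  0.07324666] ((459.5619812011719, -326.3686218261719), (14.929012298583984, 43.295867919921875), 86.76286315917969)
side 0.03 1273 [ 0.45148535 -0.33237298  0.03470182] ((459.45086669921875, -326.44415283203125), (98.62696075439453, 100.0455551147461), 86.08258819580078)
side 0.041 221 [ 0.45473312 -0.33311967  0.04495041] ((456.78985595703125, -327.2110900878906), (44.31311798095703, 50.682411193847656), 26.183025360107422)
```

Plan: the tray's pivot is about (0.560,-0.068). The knob direction is 142° now, 170.8° at blue and 199.4° at green. Next I write a helper to compute moves, then start on the knob.

```bash
cat > go.py <<'E'
# go.py x y z phi : remaining move to target, in tool axes after the turn is made
from h import *
x,y,z,phi=map(float,sys.argv[1:5]); s=manip.observe(); R=s['orientation']; p=s['ee_pos']
cur=np.degrees(np.arctan2(R[1,0],R[0,0])); t=(cur-phi+180)%360-180
a=np.radians(phi); d=np.array([x,y,z])-p
T=np.array([[np.cos(a),np.sin(a),0],[np.sin(a),-np.cos(a),0],[0,0,-1]])
print('t=%.1f p='%s['clock'],np.round(p,4),'phi %.1f'%cur,'gap %.4f gf %.1f'%(s['finger_gap'],s['gripper_force']),'F',np.round(s['wrist_force'],1),'| turn %.2f (then) dp mm'%t,np.round(T.T@d*1000,1))
E
python3 -m pendant '[{"fingers":1,"dp":[0,0,0],"turn":6.4},{"fingers":1,"dp":[0,0,0],"turn":6.4},{"fingers":1,"dp":[0,0,0],"turn":6.3},{"fingers":1,"dp":[0,0,0],"turn":0},{"fingers":1,"dp":[0,0,0],"turn":0}]'
python3 go.py .4685 .0035 .15 142
```

```text
clock: 0.6
ee_pos: [0.1942, 0.5674, 0.204]
orientation: [[-0.79, 0.613, -0.0], [0.613, 0.79, -0.001], [-0.0, -0.001, -1.0]]
wrist_force: [-0.6, 0.6, -0.9]
finger_gap: 0.0881
gripper_force: 0.0
t=0.6 p= [0.1942 0.5674 0.204 ] phi 142.2 gap 0.0881 gf 0.0 F [-0.6  0.6 -0.9] | turn 0.17 (then) dp mm [-563.3 -275.5   54. ]
```

```bash

python3 -m pendant '[{"fingers":1,"dp":[-20,-10,0],"turn":0},{"fingers":1,"dp":[-28,-14,0],"turn":0},{"fingers":1,"dp":[-28,-14,0],"turn":0},{"fingers":1,"dp":[-28,-14,0],"turn":0},{"fingers":1,"dp":[-28,-14,0],"turn":0}]' >/dev/null
python3 -m pendant '[{"fingers":1,"dp":[-28,-14,2],"turn":0},{"fingers":1,"dp":[-28,-14,2],"turn":0},{"fingers":1,"dp":[-28,-14,2],"turn":0},{"fingers":1,"dp":[-28,-14,2],"turn":0},{"fingers":1,"dp":[-28,-14,2],"turn":0}]' >/dev/null
python3 -m pendant '[{"fingers":1,"dp":[-28,-14,2],"turn":0},{"fingers":1,"dp":[-28,-14,2],"turn":0},{"fingers":1,"dp":[-28,-14,2],"turn":0},{"fingers":1,"dp":[-28,-14,2],"turn":0},{"fingers":1,"dp":[-28,-14,2],"turn":0}]' >/dev/null
python3 -m pendant '[{"fingers":1,"dp":[-28,-14,3],"turn":0},{"fingers":1,"dp":[-28,-14,3],"turn":0},{"fingers":1,"dp":[-28,-14,3],"turn":0},{"fingers":1,"dp":[-28,-14,3],"turn":0},{"fingers":1,"dp":[-15,-6,3],"turn":0}]' >/dev/null
python3 go.py .4685 .0035 .084 142
python3 - <<'E'
from m import *
for n in('top','side'):
    c=cam(n); save(c,n+'1.png',(150,100,350,250),3); print([ (b) for b in blobs(c,(0,140,60),(7,255,255),6,(.05,.12),(.4,.55,-.1,.1))])
E
```

```text
t=2.6 p= [0.4552 0.0227 0.1694] phi 142.0 gap 0.0878 gf 0.0 F [-0.9  0.5 -0.5] | turn 0.03 (then) dp mm [-22.3  -6.9  85.4]
[]
[(array([247.8, 193.5]), np.int32(37), array([0.4686, 0.0024, 0.0961]), np.float64(0.098))]
```

View pics/side1.png

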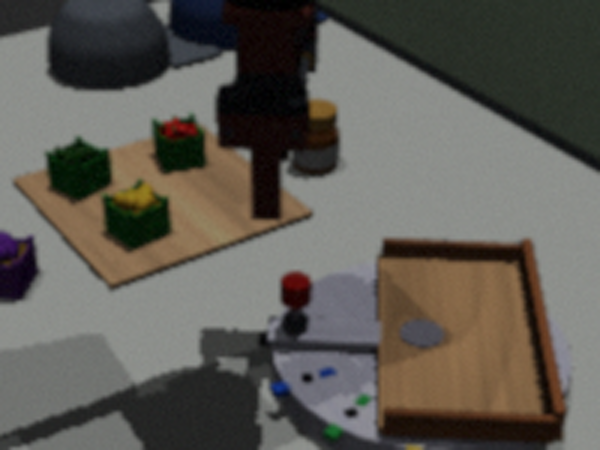

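The view shows the knob at crop (296,290), the gripper to its upper left, and the tray arm clear. I move over it and descend.

```bash

python3 -m pendant '[{"fingers":1,"dp":[-11,-3.5,0],"turn":0},{"fingers":1,"dp":[-11,-3.5,0],"turn":0},{"fingers":1,"dp":[0,0,10],"turn":0},{"fingers":1,"dp":[0,0,15],"turn":0},{"fingers":1,"dp":[0,0,0],"turn":0}]' >/dev/null
python3 go.py .4685 .0035 .084 142
```

```text
t=3.2 p= [0.4652 0.0063 0.1425] phi 142.0 gap 0.0877 gf 0.0 F [-0.1  0.   0.1] | turn 0.04 (then) dp mm [-4.3 -0.1 58.5]
```

```bash

python3 -m pendant '[{"fingers":1,"dp":[-4,0,10],"turn":0},{"fingers":1,"dp":[0,0,15],"turn":0},{"fingers":1,"dp":[0,0,15],"turn":0},{"fingers":1,"dp":[0,0,12],"turn":0},{"fingers":1,"dp":[0,0,5],"turn":0}]' >/dev/null
python3 go.py .4685 .0035 .084 142
python3 -m pendant '[{"fingers":-1,"dp":[0,0,0],"turn":0},{"fingers":-1,"dp":[0,0,0],"turn":0},{"fingers":-1,"dp":[0,0,0],"turn":0},{"fingers":-1,"dp":[0,0,0],"turn":0},{"fingers":-1,"dp":[0,0,0],"turn":0}]' >/dev/null
python3 go.py .4685 .0035 .1 142
```

```text
t=3.7 p= [0.4698 0.0033 0.0863] phi 142.0 gap 0.0878 gf 0.0 F [-0.1  0.5  1.7] | turn 0.02 (then) dp mm [ 1.2 -0.6  2.3]
t=4.2 p= [0.4706 0.0031 0.0878] phi 142.0 gap 0.0513 gf 0.0 F [ 0.2 -0.5 -0.4] | turn 0.01 (then) dp mm [  1.9  -0.9 -12.2]
```

```bash

python3 -m pendant '[{"fingers":-1,"dp":[0,0,0],"turn":0},{"fingers":-1,"dp":[0,0,0],"turn":0},{"fingers":-1,"dp":[0,0,0],"turn":0},{"fingers":-1,"dp":[0,0,0],"turn":0},{"fingers":-1,"dp":[0,0,0],"turn":0}]' >/dev/null
python3 go.py .4685 .0035 .1 142
python3 -m pendant '[{"fingers":-1,"dp":[0,0,-4],"turn":0},{"fingers":-1,"dp":[0,0,-4],"turn":0},{"fingers":-1,"dp":[0,0,-4],"turn":0},{"fingers":-1,"dp":[0,0,-3],"turn":0},{"fingers":-1,"dp":[0,0,0],"turn":0}]' >/dev/null
python3 go.py .4685 .0035 .1 142
python3 - <<'E'
from m import *
c=cam('side'); save(c,'side2.png',(200,100,350,250),4)
E
```

```text
t=4.7 p= [0.4702 0.0031 0.0873] phi 142.0 gap 0.0116 gf 0.0 F [-0.4 -0.2  0.9] | turn 0.00 (then) dp mm [  1.6  -0.7 -12.7]
t=5.2 p= [0.4707 0.003  0.103 ] phi 142.0 gap 0.0005 gf 0.0 F [ 0.3  1.1 -0.1] | turn 0.01 (then) dp mm [ 2. -1.  3.]
```

View pics/side2.png

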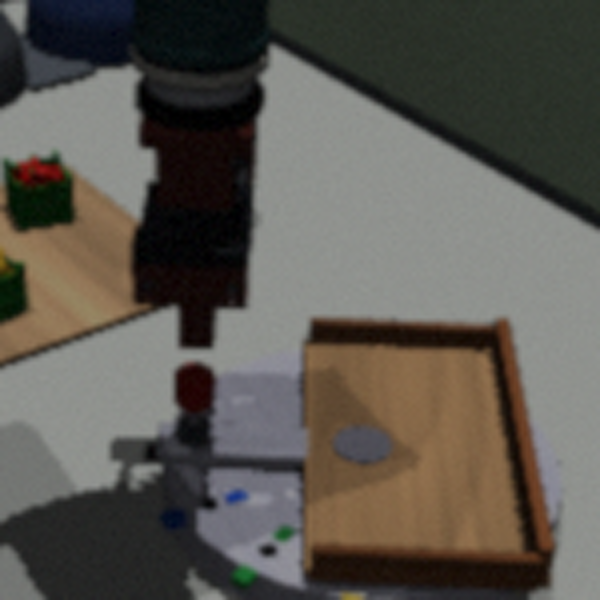

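The gripper closed on air. The fingertips appear at (197,345), above and behind the knob at (194,388). I check the real finger position against the reported pose.

```bash
python3 - <<'E'
from m import *
s=manip.observe(); print(s['ee_pos'])
for n in('side','top'):
    c=cam(n); W=world(c)
    m=(W[...,0]>.38)&(W[...,0]<.56)&(W[...,1]<.12)&(W[...,1]>-.1)&(W[...,2]>.065)&(W[...,2]<.2)
    for z0 in np.arange(.065,.2,.012):
        q=m&(W[...,2]>=z0)&(W[...,2]<z0+.012); p=W[q]
        if len(p)>3: print(n,round(z0,3),len(p),np.round(np.median(p,0),3),np.round(p[:,:2].min(0),3),np.round(p[:,:2].max(0),3),np.median(c['frame'][q],0))
E
```

```text
[0.47053575 0.00303077 0.10272331]
side 0.065 10 [ 0.465 -0.005  0.075] [ 0.457 -0.007] [0.476 0.011] [34.  13.5 13. ]
side 0.077 35 [ 0.462 -0.004  0.083] [ 0.454 -0.008] [0.477 0.007] [34.  6.  5.]
side 0.089 70 [0.468 0.002 0.096] [ 0.455 -0.008] [0.481 0.019] [34.   6.5  6. ]
side 0.113 7 [ 0.463 -0.     0.124] [ 0.458 -0.007] [0.471 0.006] [38. 32. 32.]
side 0.125 34 [ 0.465 -0.003  0.131] [ 0.458 -0.011] [0.474 0.006] [19. 10.  8.]
side 0.137 33 [ 0.464 -0.003  0.144] [ 0.456 -0.01 ] [0.473 0.006] [18.  8.  7.]
side 0.149 15 [ 0.464 -0.003  0.152] [ 0.457 -0.01 ] [0.472 0.005] [18.  9.  8.]
```

```bash
python3 - <<'E'
from m import *
def prof(c,ctr,lab):
    W=world(c); m=(np.hypot(W[...,0]-ctr[0],W[...,1]-ctr[1])<.13)&(W[...,2]>.06)&(W[...,2]<.42)
    for z0 in np.arange(.06,.42,.015):
        q=m&(W[...,2]>=z0)&(W[...,2]<z0+.015); p=W[q]
        if len(p)>3: print(lab,round(z0,3),len(p),np.round(np.median(p,0),3),np.round(np.ptp(p[:,:2],0),3))
prof(dict(np.load('side0.npz')),(.194,.567),'open')
prof(cam('side'),(.4705,.003),'closed')
E
```

```text
open 0.21 10 [0.208 0.609 0.224] [0.052 0.094]
open 0.225 72 [0.186 0.522 0.233] [0.055 0.103]
open 0.24 68 [0.185 0.523 0.247] [0.054 0.1  ]
open 0.255 55 [0.182 0.519 0.261] [0.054 0.102]
open 0.27 47 [0.177 0.515 0.277] [0.025 0.017]
open 0.285 33 [0.177 0.514 0.291] [0.023 0.018]
open 0.3 138 [0.175 0.495 0.309] [0.113 0.155]
open 0.315 202 [0.188 0.498 0.322] [0.113 0.159]
open 0.33 247 [0.179 0.492 0.341] [0.116 0.178]
open 0.345 198 [0.184 0.529 0.347] [0.107 0.17 ]
open 0.36 103 [0.185 0.533 0.368] [0.054 0.054]
open 0.375 129 [0.184 0.532 0.384] [0.075 0.042]
open 0.39 204 [0.189 0.539 0.398] [0.078 0.07 ]
open 0.405 125 [0.19  0.542 0.411] [0.066 0.04 ]
closed 0.06 11 [0.467 0.002 0.072] [0.016 0.011]
closed 0.075 43 [ 0.463 -0.004  0.082] [0.022 0.018]
closed 0.09 65 [0.469 0.002 0.096] [0.025 0.026]
closed 0.12 36 [ 0.465 -0.003  0.13 ] [0.019 0.015]
closed 0.135 42 [ 0.465 -0.001  0.143] [0.018 0.015]
closed 0.15 12 [ 0.465 -0.004  0.152] [0.016 0.013]
closed 0.195 90 [ 0.422 -0.056  0.206] [0.145 0.16 ]
closed 0.21 207 [ 0.437 -0.045  0.218] [0.144 0.165]
closed 0.225 200 [ 0.424 -0.057  0.232] [0.154 0.132]
closed 0.24 408 [ 0.435 -0.042  0.244] [0.151 0.131]
closed 0.255 107 [ 0.446 -0.026  0.263] [0.039 0.047]
closed 0.27 119 [ 0.447 -0.027  0.279] [0.05  0.041]
closed 0.285 255 [ 0.448 -0.024  0.292] [0.086 0.076]
closed 0.3 173 [ 0.452 -0.02   0.304] [0.074 0.069]
closed 0.315 195 [ 0.448 -0.026  0.324] [0.071 0.063]
closed 0.33 226 [ 0.449 -0.025  0.338] [0.072 0.061]
closed 0.345 215 [ 0.449 -0.025  0.353] [0.068 0.053]
closed 0.36 224 [ 0.449 -0.025  0.367] [0.066 0.051]
closed 0.375 231 [ 0.449 -0.024  0.383] [0.063 0.051]
closed 0.39 233 [ 0.45  -0.025  0.398] [0.062 0.051]
closed 0.405 244 [ 0.45  -0.025  0.413] [0.068 0.051]
```

Reported TCP z reads about 36 mm too low, in both the open and the closed picture: the tips are at reported z +17 mm rather than −19 mm. From here I aim at reported z = true z − 36 mm, so I open and go down properly.

```bash

python3 -m pendant '[{"fingers":0.6,"dp":[0,0,-10],"turn":0},{"fingers":0.6,"dp":[0,0,0],"turn":0},{"fingers":0.6,"dp":[0,0,0],"turn":0},{"fingers":0.6,"dp":[0,0,0],"turn":0},{"fingers":0.6,"dp":[0,0,0],"turn":0}]' >/dev/null
python3 -m pendant '[{"fingers":0.6,"dp":[0,0,0],"turn":0},{"fingers":0.6,"dp":[0,0,0],"turn":0},{"fingers":0.6,"dp":[0,0,0],"turn":0},{"fingers":0.6,"dp":[0,0,0],"turn":0},{"fingers":0.6,"dp":[2,-1,0],"turn":0}]' >/dev/null
python3 go.py .4685 .0035 .050 142
python3 -m pendant '[{"fingers":0.6,"dp":[0,0,15],"turn":0},{"fingers":0.6,"dp":[0,0,15],"turn":0},{"fingers":0.6,"dp":[0,0,13],"turn":0},{"fingers":0.6,"dp":[0,0,10],"turn":0},{"fingers":0.6,"dp":[0,0,8],"turn":0}]' >/dev/null
python3 -m pendant '[{"fingers":-1,"dp":[0,0,0],"turn":0},{"fingers":-1,"dp":[0,0,0],"turn":0},{"fingers":-1,"dp":[0,0,0],"turn":0},{"fingers":-1,"dp":[0,0,0],"turn":0},{"fingers":-1,"dp":[0,0,0],"turn":0}]' >/dev/null
python3 go.py .4685 .0035 .050 142
python3 -m pendant '[{"fingers":-1,"dp":[0,0,0],"turn":0},{"fingers":-1,"dp":[0,0,0],"turn":0},{"fingers":-1,"dp":[0,0,0],"turn":0},{"fingers":-1,"dp":[0,0,0],"turn":0},{"fingers":-1,"dp":[0,0,0],"turn":0}]' >/dev/null
python3 go.py .4685 .0035 .066 142
```

```text
t=6.4 p= [0.4683 0.0035 0.1124] phi 142.0 gap 0.0699 gf 0.0 F [ 0.1 -0.4 -0.3] | turn 0.00 (then) dp mm [-0.2  0.1 62.4]
t=7.4 p= [0.4684 0.0035 0.0518] phi 142.0 gap 0.0340 gf 0.0 F [ 0.  -0.3 -0.3] | turn 0.01 (then) dp mm [-0.1  0.1  1.8]
t=7.9 p= [0.4691 0.0042 0.0518] phi 142.0 gap 0.0276 gf 30.0 F [2.  5.1 1.9] | turn -0.03 (then) dp mm [ -0.   -1.  -14.2]
```

```bash

python3 -m pendant '[{"fingers":-1,"dp":[0,0,-4],"turn":0},{"fingers":-1,"dp":[0,0,-4],"turn":0},{"fingers":-1,"dp":[0,0,-4],"turn":0},{"fingers":-1,"dp":[0,0,-3],"turn":0},{"fingers":-1,"dp":[0,0,0],"turn":0}]' >/dev/null
python3 go.py .4685 .0035 .066 142
python3 -m pendant '[{"fingers":-1,"dp":[-0.1,-5.7,0],"turn":-2.865},{"fingers":-1,"dp":[-0.2,-5.8,0],"turn":-2.865},{"fingers":-1,"dp":[-0.1,-5.7,0],"turn":-2.865},{"fingers":-1,"dp":[-0.2,-5.8,0],"turn":-2.865},{"fingers":-1,"dp":[-0.1,-5.7,0],"turn":-2.865}]' >/dev/null
python3 -m pendant '[{"fingers":-1,"dp":[-0.2,-5.8,0],"turn":-2.865},{"fingers":-1,"dp":[-0.1,-5.7,0],"turn":-2.865},{"fingers":-1,"dp":[-0.2,-5.8,0],"turn":-2.865},{"fingers":-1,"dp":[-0.1,-5.7,0],"turn":-2.865},{"fingers":-1,"dp":[-0.1,-5.7,0],"turn":-2.865}]' >/dev/null
python3 -m pendant '[{"fingers":-1,"dp":[0,0,0],"turn":0},{"fingers":-1,"dp":[0,0,0],"turn":0},{"fingers":-1,"dp":[0,0,0],"turn":0},{"fingers":-1,"dp":[0,0,0],"turn":0},{"fingers":-1,"dp":[0,0,0],"turn":0}]' >/dev/null
python3 go.py .4465 -.0496 .066 170.8
python3 - <<'E'
from m import *
c=cam('side'); save(c,'side3.png',(200,100,350,250),4)
E
```

```text
t=8.4 p= [0.4683 0.0035 0.0666] phi 142.0 gap 0.0272 gf 30.0 F [ 3.9  0.7 -8.1] | turn 0.02 (then) dp mm [-0.1  0.1  0.6]
t=9.9 p= [ 0.4466 -0.049   0.0666] phi 170.6 gap 0.0274 gf 30.0 F [ 5.4 -0.5 -8.6] | turn -0.21 (then) dp mm [ 0.1 -0.6  0.6]
```

View pics/side3.png

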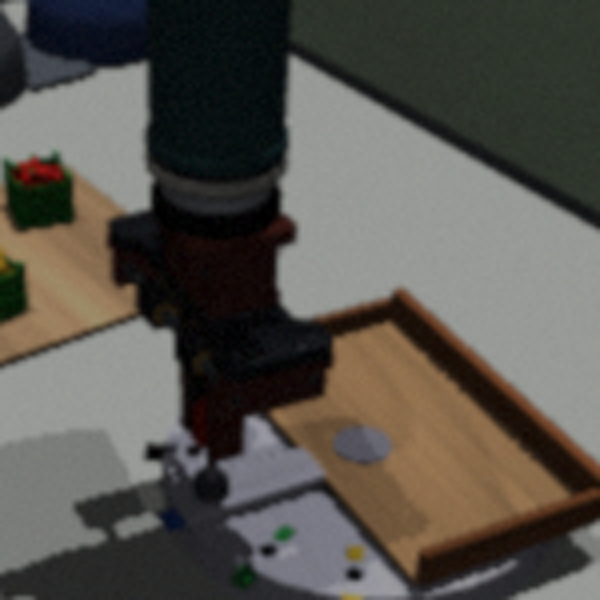

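The tray has turned with the knob, and the blue mark at (172,518) now lies by the arm's end. I lower it.

```bash

python3 -m pendant '[{"fingers":-1,"dp":[0,-0.5,4],"turn":-0.2},{"fingers":-1,"dp":[0,0,4],"turn":0},{"fingers":-1,"dp":[0,0,4],"turn":0},{"fingers":-1,"dp":[0,0,3],"turn":0},{"fingers":-1,"dp":[0,0,0],"turn":0}]' >/dev/null
python3 go.py .4465 -.0496 .0518 170.8
python3 -m pendant '[{"fingers":-0.2,"dp":[0,0,0],"turn":0},{"fingers":-0.2,"dp":[0,0,0],"turn":0},{"fingers":-0.1,"dp":[0,0,0],"turn":0},{"fingers":0,"dp":[0,0,0],"turn":0},{"fingers":0.2,"dp":[0,0,0],"turn":0}]' >/dev/null
python3 -m pendant '[{"fingers":0.6,"dp":[0,0,0],"turn":0},{"fingers":0.6,"dp":[0,0,0],"turn":0},{"fingers":0.6,"dp":[0,0,-15],"turn":0},{"fingers":0.6,"dp":[0,0,-25],"turn":0},{"fingers":1,"dp":[0,0,-25],"turn":0}]' >/dev/null
python3 -m pendant '[{"fingers":1,"dp":[10,30,-25],"turn":0},{"fingers":1,"dp":[10,40,0],"turn":0},{"fingers":1,"dp":[0,40,0],"turn":0},{"fingers":1,"dp":[0,40,0],"turn":0},{"fingers":1,"dp":[0,20,0],"turn":0}]' >/dev/null
python3 go.py .4485 .2695 .1 187.9
python3 - <<'E'
from m import *
for n in('side','top'):
    c=cam(n); np.savez(n+'4.npz',**c); W=world(c)
    print(n,blobs(c,(0,120,50),(7,255,255),5,(.05,.12),(.4,.55,-.15,.1)))
    m=(W[...,0]>.4)&(W[...,0]<.52)&(W[...,1]<.0)&(W[...,1]>-.1)&(W[...,2]>.085)&(W[...,2]<.13)
    p=W[m]; print(n,'knob',len(p),p.mean(0) if len(p) else '',np.percentile(p[:,2],[50,95]) if len(p) else '')
    m=(W[...,0]>.42)&(W[...,0]<.8)&(W[...,1]<.12)&(W[...,1]>-.24)&(W[...,2]>.039)&(W[...,2]<.046)
    p=W[m]; print('floor',len(p),cv2.minAreaRect((p[:,:2]*1000).astype(np.float32)))
    m=(W[...,0]>.57)&(W[...,0]<.8)&(W[...,1]<.12)&(W[...,1]>-.24)&(W[...,2]>.063)&(W[...,2]<.073)
    p=W[m]; print('rail',len(p),cv2.minAreaRect((p[:,:2]*1000).astype(np.float32)), p.mean(0), cv2.fitLine(p[:,:2].astype(np.float32),cv2.DIST_HUBER,0,.01,.01).ravel())
E
```

```text
t=10.4 p= [ 0.4467 -0.0485  0.0518] phi 170.7 gap 0.0274 gf 30.0 F [ 5.2  4.7 -3. ] | turn -0.05 (then) dp mm [ 0.1 -1.1  0. ]
t=11.9 p= [0.4527 0.1247 0.1416] phi 170.9 gap 0.0878 gf 0.0 F [ 0.4 -1.4  0.4] | turn -16.96 (then) dp mm [-15.8 144.   41.6]
side [(array([252.4, 207.2]), np.int32(47), array([ 0.4458, -0.0507,  0.0958]), np.float64(0.098))]
side knob 91 [ 0.44449109 -0.05029477  0.09399964] [0.09536812 0.09770584]
floor 3093 ((543.3270874023438, -64.06980895996094), (261.9393005371094, 244.9732208251953), 83.44017791748047)
rail 266 ((662.8487548828125, -84.78709411621094), (252.2609405517578, 49.63528823852539), 71.3880844116211) [ 0.66059836 -0.09337473  0.06723136] [ 0.14182976  0.98989105  0.662336   -0.07901033]
top [(array([275.8, 198.4]), np.int32(77), array([ 0.4472, -0.0495,  0.0968]), np.float64(0.099))]
top knob 102 [ 0.44757432 -0.04799217  0.09631073] [0.09648822 0.09910489]
floor 5003 ((541.9410400390625, -64.73503112792969), (247.1317596435547, 240.90943908691406), 81.29712677001953)
rail 411 ((623.4014892578125, -74.84747314453125), (249.60052490234375, 95.3111343383789), 81.41963958740234) [ 0.66383786 -0.07973017  0.06826138] [ 0.1480613   0.9889782   0.6648375  -0.07859731]
```

Blue is locked: the knob is home at (0.447,−0.0495). Now the punnets. I recheck their poses and compute the move to yellow.

```bash
cat > pun.py <<'E'
from m import *
def pun(c,box,zr):
    W=world(c); m=((W[...,2]>zr[0])&(W[...,2]<zr[1])&(W[...,0]>box[0])&(W[...,0]<box[1])&(W[...,1]>box[2])&(W[...,1]<box[3])).astype(np.uint8)
    n,l,s,ce=cv2.connectedComponentsWithStats(m)
    for i in range(1,n):
        if s[i,4]>60:
            p=(W[l==i][:,:2]*1000).astype(np.float32); r=cv2.minAreaRect(p); print(np.round(ce[i]),s[i,4],np.round(r[0],1),np.round(r[1],1),'ang %.1f'%((r[2]+45)%90-45),'rgb',np.median(c['frame'][l==i],0))
if __name__=='__main__':
    c=dict(np.load(sys.argv[1])) if len(sys.argv)>1 else cam('top')
    pun(c,(.34,.63,.2,.48),(.04,.075))
E
python3 pun.py top4.npz
python3 go.py .4485 .2695 .1 187.9
python3 -m pendant '[{"fingers":1,"dp":[0,25,0],"turn":-5.6},{"fingers":1,"dp":[0,40,0],"turn":-5.6},{"fingers":1,"dp":[0,40,0],"turn":-5.6},{"fingers":1,"dp":[0,25,0],"turn":0},{"fingers":1,"dp":[0,0,0],"turn":0}]' >/dev/null
python3 go.py .4485 .2695 .0025 187.9
```

```text
[107. 153.] 311 [563.1 381.3] [50.8 50.5] ang -15.9 rgb [102.  50.  38.]
t=12.1 p= [0.4527 0.1242 0.1414] phi 171.0 gap 0.0876 gf 0.0 F [ 0.1 -0.3 -0.4] | turn -16.86 (then) dp mm [-15.8 144.5  41.4]
t=12.6 p= [0.4539 0.2529 0.1412] phi -172.2 gap 0.0879 gf 0.0 F [-0.1 -0.4  0.3] | turn -0.11 (then) dp mm [  3.1  17.2 138.7]
```

```bash

python3 -m pendant '[{"fingers":1,"dp":[1.5,9,10],"turn":0},{"fingers":1,"dp":[1.5,8,20],"turn":0},{"fingers":1,"dp":[0,0,20],"turn":0},{"fingers":1,"dp":[0,0,10],"turn":0},{"fingers":1,"dp":[0,0,0],"turn":0}]' >/dev/null
python3 go.py .4485 .2695 .0025 187.9
python3 - <<'E'
from m import *
c=cam('side'); print(blobs(c,(18,130,70),(34,255,255),10,(.04,.07),(.38,.52,.18,.36)))
E
```

```text
t=13.1 p= [0.4475 0.2661 0.0796] phi -172.4 gap 0.0876 gf 0.0 F [ 0.4  0.2 -0.3] | turn -0.32 (then) dp mm [-1.5  3.2 77.1]
[(array([197.7, 164. ]), np.int32(37), array([0.4586, 0.2699, 0.0542]), np.float64(0.058))]
```

```bash

python3 -m pendant '[{"fingers":1,"dp":[-1,3,15],"turn":0},{"fingers":1,"dp":[0,0,20],"turn":0},{"fingers":1,"dp":[0,0,20],"turn":0},{"fingers":1,"dp":[0,0,15],"turn":0},{"fingers":1,"dp":[0,0,7],"turn":0}]' >/dev/null
python3 -m pendant '[{"fingers":0,"dp":[0,0,0],"turn":0},{"fingers":-1,"dp":[0,0,0],"turn":0},{"fingers":-1,"dp":[0,0,0],"turn":0},{"fingers":-1,"dp":[0,0,0],"turn":0},{"fingers":-1,"dp":[0,0,0],"turn":0}]' >/dev/null
python3 -m pendant '[{"fingers":-1,"dp":[0,0,0],"turn":0},{"fingers":-1,"dp":[0,0,0],"turn":0},{"fingers":-1,"dp":[0,0,0],"turn":0},{"fingers":-1,"dp":[0,0,0],"turn":0},{"fingers":-1,"dp":[0,0,0],"turn":0}]' >/dev/null
python3 go.py .4485 .2695 .0025 187.9
```

```text
t=14.6 p= [0.4498 0.2711 0.0048] phi -172.3 gap 0.0495 gf 30.0 F [-1.2 -1.3  6.2] | turn -0.24 (then) dp mm [ 1.5 -1.4  2.3]
```

```bash

python3 -m pendant '[{"fingers":-1,"dp":[0,0,-10],"turn":0},{"fingers":-1,"dp":[0,0,-30],"turn":0},{"fingers":-1,"dp":[0,0,-35],"turn":0},{"fingers":-1,"dp":[0,0,-30],"turn":4},{"fingers":-1,"dp":[0,0,-10],"turn":4}]' >/dev/null
python3 -m pendant '[{"fingers":-1,"dp":[0,0,0],"turn":4},{"fingers":-1,"dp":[0,0,0],"turn":4.6},{"fingers":-1,"dp":[0,0,0],"turn":0},{"fingers":-1,"dp":[0,0,0],"turn":0},{"fingers":-1,"dp":[0,0,0],"turn":0}]' >/dev/null
python3 go.py .6174 -.1513 .11 171.2
```

```text
t=15.6 p= [0.4492 0.2709 0.1193] phi 171.1 gap 0.0498 gf 30.0 F [ 1.   0.3 -0.5] | turn -0.06 (then) dp mm [-230.8 -391.5    9.3]
```

```bash

python3 -m pendant '[{"fingers":-1,"dp":[-10,-17,0],"turn":0},{"fingers":-1,"dp":[-20,-34,0],"turn":0},{"fingers":-1,"dp":[-20,-34,0],"turn":0},{"fingers":-1,"dp":[-20,-34,0],"turn":0},{"fingers":-1,"dp":[-20,-34,0],"turn":0}]' >/dev/null
python3 -m pendant '[{"fingers":-1,"dp":[-20,-34,0],"turn":0},{"fingers":-1,"dp":[-20,-34,0],"turn":0},{"fingers":-1,"dp":[-20,-34,0],"turn":0},{"fingers":-1,"dp":[-20,-34,0],"turn":0},{"fingers":-1,"dp":[-20,-34,0],"turn":0}]' >/dev/null
python3 -m pendant '[{"fingers":-1,"dp":[-20,-34,0],"turn":0},{"fingers":-1,"dp":[-15,-26,0],"turn":0},{"fingers":-1,"dp":[0,0,0],"turn":0},{"fingers":-1,"dp":[0,0,0],"turn":0},{"fingers":-1,"dp":[0,0,0],"turn":0}]' >/dev/null
python3 go.py .6174 -.1513 .0388 171.2
```

```text
t=17.1 p= [ 0.6113 -0.1413  0.119 ] phi 171.1 gap 0.0498 gf 30.0 F [-0.1  0.4 -0.2] | turn -0.10 (then) dp mm [-7.6 -8.9 80.2]
```

```bash

python3 -m pendant '[{"fingers":-1,"dp":[-2,-9,10],"turn":0},{"fingers":-1,"dp":[0,0,25],"turn":0},{"fingers":-1,"dp":[0,0,25],"turn":0},{"fingers":-1,"dp":[0,0,12],"turn":0},{"fingers":-1,"dp":[0,0,5],"turn":0}]' >/dev/null
python3 go.py .6174 -.1513 .0388 171.2
python3 -m pendant '[{"fingers":-1,"dp":[-2,0,0],"turn":0},{"fingers":-1,"dp":[-2,0,0],"turn":0},{"fingers":-1,"dp":[-2,0,0],"turn":0},{"fingers":-1,"dp":[-1.5,0,0],"turn":0},{"fingers":-1,"dp":[0,0,0],"turn":0}]' >/dev/null
python3 go.py .6174 -.1513 .0388 171.2
python3 -m pendant '[{"fingers":-1,"dp":[-1,0,0],"turn":0},{"fingers":-1,"dp":[-1,0,0],"turn":0},{"fingers":-1,"dp":[-1,0,0],"turn":0},{"fingers":-1,"dp":[0,0,0],"turn":0},{"fingers":-1,"dp":[0,0,0],"turn":0}]' >/dev/null
python3 go.py .6174 -.1513 .0388 171.2
```

```text
t=17.6 p= [ 0.6114 -0.1508  0.0406] phi 171.1 gap 0.0501 gf 30.0 F [ 0.4  0.9 -0.6] | turn -0.10 (then) dp mm [-6.   0.5  1.8]
t=18.1 p= [ 0.6209 -0.153   0.043 ] phi 171.1 gap 0.0501 gf 30.0 F [ 0.2 -0.9 -1.2] | turn -0.14 (then) dp mm [3.7 1.2 4.2]
t=18.6 p= [ 0.623  -0.1532  0.0423] phi 171.1 gap 0.0500 gf 30.0 F [-0.6  0.7 -1. ] | turn -0.15 (then) dp mm [5.9 1.  3.5]
```

```bash

python3 -m pendant '[{"fingers":-1,"dp":[-1,0,0],"turn":0},{"fingers":-1,"dp":[-1,0,0],"turn":0},{"fingers":-1,"dp":[0,0,0],"turn":0},{"fingers":-1,"dp":[0,0,0],"turn":0},{"fingers":-1,"dp":[0,0,0],"turn":0}]' >/dev/null
python3 go.py .6174 -.1513 .0388 171.2
python3 -m pendant '[{"fingers":-1,"dp":[-1,0,0],"turn":0},{"fingers":-1,"dp":[-1,0,0],"turn":0},{"fingers":-1,"dp":[0,0,0],"turn":0},{"fingers":-1,"dp":[0,0,0],"turn":0},{"fingers":-1,"dp":[0,0,0],"turn":0}]' >/dev/null
python3 go.py .6174 -.1513 .0388 171.2
```

```text
t=19.1 p= [ 0.6251 -0.1536  0.0424] phi 171.1 gap 0.0496 gf 30.0 F [-0.5 -0.5 -1.7] | turn -0.14 (then) dp mm [7.9 1.1 3.6]
t=19.6 p= [ 0.6252 -0.1534  0.042 ] phi 171.1 gap 0.0500 gf 30.0 F [-5.9 -0.1  1.2] | turn -0.13 (then) dp mm [8.  0.9 3.2]
```

```bash

python3 -m pendant '[{"fingers":-1,"dp":[0,0,1.5],"turn":0},{"fingers":-1,"dp":[0,0,1.5],"turn":0},{"fingers":-1,"dp":[0,0,1],"turn":0},{"fingers":-1,"dp":[0,0,0],"turn":0},{"fingers":-1,"dp":[0,0,0],"turn":0}]' >/dev/null
python3 go.py .6174 -.1513 .0388 171.2
python3 -m pendant '[{"fingers":0.3,"dp":[0,0,0],"turn":0},{"fingers":0.3,"dp":[0,0,0],"turn":0},{"fingers":0.3,"dp":[0,0,0],"turn":0},{"fingers":0.3,"dp":[0,0,-10],"turn":0},{"fingers":0.3,"dp":[0,0,-20],"turn":0}]' >/dev/null
python3 -m pendant '[{"fingers":0.3,"dp":[0,0,-30],"turn":0},{"fingers":1,"dp":[0,0,-20],"turn":0},{"fingers":1,"dp":[20,34,0],"turn":0},{"fingers":1,"dp":[20,34,0],"turn":0},{"fingers":1,"dp":[20,34,0],"turn":0}]' >/dev/null
python3 -m pendant '[{"fingers":1,"dp":[20,40,0],"turn":0},{"fingers":1,"dp":[20,40,0],"turn":0},{"fingers":1,"dp":[20,40,0],"turn":0},{"fingers":1,"dp":[20,40,0],"turn":0},{"fingers":1,"dp":[20,40,0],"turn":0}]' >/dev/null
python3 go.py .4401 .3919 .09 198.6
cat > chk.py <<'E'
from pun import *
P=np.array([.5595,-.0675]); a=np.radians(float(sys.argv[1])); X=np.array([np.cos(a),np.sin(a)]); Y=np.array([-X[1],X[0]])
c=cam('top'); W=world(c); q=W[...,:2]-P; rx=q@X-.1; ry=q@Y
m=((W[...,2]>.079)&(W[...,2]<.105)&(rx<.01)&(rx>-.13)&(abs(ry)<.125)).astype(np.uint8)
n,l,s,ce=cv2.connectedComponentsWithStats(m)
for i in range(1,n):
    if s[i,4]>60:
        p=(np.c_[rx[l==i],ry[l==i]]*1000).astype(np.float32); r=cv2.minAreaRect(p); print('on tray (rail frame mm)',np.round(r[0],1),np.round(r[1],1),'ang %.1f'%((r[2]+45)%90-45),'rgb',np.median(c['frame'][l==i],0),'xrange',np.percentile(p[:,0],[2,98]))
m=(W[...,2]>.065)&(W[...,2]<.072)&(rx>-.01)&(rx<.03)&(abs(ry)<.115); print('rail x pct',np.percentile(rx[m],[2,10,50,90,98]),'slope',np.polyfit(ry[m],rx[m],1)[0])
E
python3 chk.py -8.8; python3 pun.py
```

```text
t=20.1 p= [ 0.6253 -0.1533  0.0389] phi 171.1 gap 0.0498 gf 30.0 F [-7.7  0.9  8.2] | turn -0.12 (then) dp mm [8.1 0.8 0.1]
t=21.6 p= [0.5158 0.1711 0.1193] phi 171.0 gap 0.0874 gf 0.0 F [ 0.7 -0.3  0.6] | turn -27.56 (then) dp mm [  1.3 233.4  29.3]
on tray (rail frame mm) [-23.4 -75.2] [50.4 49.9] ang 0.4 rgb [131.5 113.   43. ] xrange [-48.30593102   0.05416866]
rail x pct [0.00119144 0.0020478  0.0064824  0.01031653 0.01120906] slope -0.010282344421335236
[110. 202.] 154 [444.1 374.5] [51.2 22.9] ang 4.2 rgb [36.  61.5 30. ]
```

Yellow is placed flush and square. Next is dark green.

```bash

python3 -m pendant '[{"fingers":1,"dp":[0,0,0],"turn":-7},{"fingers":1,"dp":[0,0,0],"turn":-7},{"fingers":1,"dp":[0,0,0],"turn":-7},{"fingers":1,"dp":[0,0,0],"turn":-6.5},{"fingers":1,"dp":[0,30,0],"turn":0}]' >/dev/null
python3 -m pendant '[{"fingers":1,"dp":[0,40,0],"turn":0},{"fingers":1,"dp":[0,40,0],"turn":0},{"fingers":1,"dp":[0,40,0],"turn":0},{"fingers":1,"dp":[0,20,0],"turn":0},{"fingers":1,"dp":[0,0,0],"turn":0}]' >/dev/null
python3 go.py .4401 .3919 .0025 198.6
python3 - <<'E'
from m import *
c=cam('side'); W=world(c); np.savez('side5.npz',**c)
m=(W[...,2]>.04)&(W[...,2]<.065)&(W[...,0]>.36)&(W[...,0]<.52)&(W[...,1]>.3)&(W[...,1]<.47); p=W[m]
print(len(p),cv2.minAreaRect((p[:,:2]*1000).astype(np.float32)))
m=(W[...,2]>.04)&(W[...,2]<.065)&(W[...,0]>.52)&(W[...,0]<.65)&(W[...,1]>.3)&(W[...,1]<.47); p=W[m]
print('red',len(p),cv2.minAreaRect((p[:,:2]*1000).astype(np.float32)))
E
```

```text
t=22.7 p= [0.462  0.3324 0.119 ] phi -161.3 gap 0.0877 gf 0.0 F [ 0.  -0.8  0.1] | turn 0.10 (then) dp mm [  1.8  63.3 116.5]
162 ((439.5672912597656, 393.44482421875), (51.557647705078125, 53.717350006103516), 18.08151626586914)
red 141 ((562.37109375, 384.007080078125), (59.207393646240234, 50.70650863647461), 76.13678741455078)
```

```bash

python3 -m pendant '[{"fingers":1,"dp":[1,25,0],"turn":0},{"fingers":1,"dp":[0.5,25,0],"turn":0},{"fingers":1,"dp":[0,12,10],"turn":0},{"fingers":1,"dp":[0,0,25],"turn":0},{"fingers":1,"dp":[0,0,10],"turn":0}]' >/dev/null
python3 -m pendant '[{"fingers":1,"dp":[0,0,0],"turn":0},{"fingers":1,"dp":[0,0,20],"turn":0},{"fingers":1,"dp":[0,0,25],"turn":0},{"fingers":1,"dp":[0,0,15],"turn":0},{"fingers":1,"dp":[0,0,8],"turn":0}]' >/dev/null
python3 go.py .4401 .3919 .0025 198.6
python3 -m pendant '[{"fingers":0,"dp":[0,0,0],"turn":0},{"fingers":-1,"dp":[0,0,0],"turn":0},{"fingers":-1,"dp":[0,0,0],"turn":0},{"fingers":-1,"dp":[0,0,0],"turn":0},{"fingers":-1,"dp":[0,0,0],"turn":0}]' >/dev/null
python3 -m pendant '[{"fingers":-1,"dp":[0,0,0],"turn":0},{"fingers":-1,"dp":[0,0,0],"turn":0},{"fingers":-1,"dp":[0,0,0],"turn":0},{"fingers":-1,"dp":[0,0,0],"turn":0},{"fingers":-1,"dp":[0,0,0],"turn":0}]' >/dev/null
python3 go.py .4401 .3919 .0025 198.6
python3 -m pendant '[{"fingers":-1,"dp":[0,0,-10],"turn":0},{"fingers":-1,"dp":[0,0,-30],"turn":0},{"fingers":-1,"dp":[0,0,-35],"turn":0},{"fingers":-1,"dp":[0,0,-30],"turn":5},{"fingers":-1,"dp":[0,0,-10],"turn":6}]' >/dev/null
python3 -m pendant '[{"fingers":-1,"dp":[0,0,0],"turn":6},{"fingers":-1,"dp":[0,0,0],"turn":6},{"fingers":-1,"dp":[0,0,0],"turn":4.4},{"fingers":-1,"dp":[0,0,0],"turn":0},{"fingers":-1,"dp":[0,0,0],"turn":0}]' >/dev/null
python3 go.py .6287 -.0782 .11 171.2
```

```text
t=23.8 p= [0.4408 0.3878 0.0046] phi -161.5 gap 0.0879 gf 0.0 F [-0.7  0.1  0.2] | turn -0.09 (then) dp mm [-0.7  4.1  2.1]
t=24.8 p= [0.4411 0.3893 0.006 ] phi -161.4 gap 0.0499 gf 30.0 F [-1.7  0.9  6. ] | turn -0.04 (then) dp mm [0.1 2.8 3.5]
t=25.8 p= [0.4405 0.3886 0.1204] phi 171.3 gap 0.0499 gf 30.0 F [ 0.   0.5 -2.1] | turn 0.07 (then) dp mm [-257.4 -432.5   10.4]
```

```bash

python3 -m pendant '[{"fingers":-1,"dp":[-10,-17,0],"turn":0},{"fingers":-1,"dp":[-20,-34,0],"turn":0},{"fingers":-1,"dp":[-20,-34,0],"turn":0},{"fingers":-1,"dp":[-20,-34,0],"turn":0},{"fingers":-1,"dp":[-20,-34,0],"turn":0}]' >/dev/null
python3 -m pendant '[{"fingers":-1,"dp":[-20,-34,0],"turn":0},{"fingers":-1,"dp":[-20,-34,0],"turn":0},{"fingers":-1,"dp":[-20,-34,0],"turn":0},{"fingers":-1,"dp":[-20,-34,0],"turn":0},{"fingers":-1,"dp":[-20,-34,0],"turn":0}]' >/dev/null
python3 -m pendant '[{"fingers":-1,"dp":[-20,-34,0],"turn":0},{"fingers":-1,"dp":[-20,-34,0],"turn":0},{"fingers":-1,"dp":[-20,-34,0],"turn":0},{"fingers":-1,"dp":[0,-6,0],"turn":0},{"fingers":-1,"dp":[0,0,0],"turn":0}]' >/dev/null
python3 go.py .6287 -.0782 .040 171.2
```

```text
t=27.2 p= [ 0.6211 -0.0767  0.1201] phi 171.1 gap 0.0498 gf 30.0 F [ 0.4  0.4 -0.5] | turn -0.11 (then) dp mm [-7.7 -0.4 80.1]
```

```bash

python3 -m pendant '[{"fingers":-1,"dp":[-2,-0.5,10],"turn":0},{"fingers":-1,"dp":[0,0,25],"turn":0},{"fingers":-1,"dp":[0,0,25],"turn":0},{"fingers":-1,"dp":[0,0,12],"turn":0},{"fingers":-1,"dp":[0,0,4],"turn":0}]' >/dev/null
python3 go.py .6287 -.0782 .040 171.2
python3 -m pendant '[{"fingers":-1,"dp":[-4,0,0],"turn":0},{"fingers":-1,"dp":[-4,0,0],"turn":0},{"fingers":-1,"dp":[-2,0,0],"turn":0},{"fingers":-1,"dp":[-1,0,0],"turn":0},{"fingers":-1,"dp":[-1,0,0],"turn":0}]' >/dev/null
python3 go.py .6287 -.0782 .040 171.2
python3 -m pendant '[{"fingers":-1,"dp":[-1,0,0],"turn":0},{"fingers":-1,"dp":[-1,0,0],"turn":0},{"fingers":-1,"dp":[0,0,0],"turn":0},{"fingers":-1,"dp":[0,0,0],"turn":0},{"fingers":-1,"dp":[0,0,0],"turn":0}]' >/dev/null
python3 go.py .6287 -.0782 .040 171.2
```

```text
t=27.8 p= [ 0.6216 -0.0747  0.0425] phi 171.3 gap 0.0500 gf 30.0 F [-0.3  0.8 -1.7] | turn 0.05 (then) dp mm [-7.6 -2.4  2.5]
t=28.2 p= [ 0.6348 -0.0782  0.0448] phi 171.2 gap 0.0498 gf 30.0 F [-3.2  0.   1.4] | turn -0.05 (then) dp mm [ 6.  -1.   4.8]
t=28.8 p= [ 0.6348 -0.0781  0.0439] phi 171.2 gap 0.0499 gf 30.0 F [-6.1  0.6  1.9] | turn -0.04 (then) dp mm [ 6.  -1.   3.9]
```

Contact with the rail. I lower it, release and move on to red.

```bash

python3 -m pendant '[{"fingers":-1,"dp":[0,0,1.5],"turn":0},{"fingers":-1,"dp":[0,0,1.5],"turn":0},{"fingers":-1,"dp":[0,0,1.5],"turn":0},{"fingers":-1,"dp":[0,0,0],"turn":0},{"fingers":-1,"dp":[0,0,0],"turn":0}]' >/dev/null
python3 go.py .6287 -.0782 .040 171.2
python3 -m pendant '[{"fingers":0.3,"dp":[0,0,0],"turn":0},{"fingers":0.3,"dp":[0,0,0],"turn":0},{"fingers":0.3,"dp":[0,0,0],"turn":0},{"fingers":0.3,"dp":[0,0,-10],"turn":0},{"fingers":0.3,"dp":[0,0,-20],"turn":0}]' >/dev/null
python3 -m pendant '[{"fingers":0.3,"dp":[0,0,-30],"turn":0},{"fingers":1,"dp":[0,0,-20],"turn":0},{"fingers":1,"dp":[8,34,0],"turn":2},{"fingers":1,"dp":[8,40,0],"turn":2},{"fingers":1,"dp":[8,40,0],"turn":2}]' >/dev/null
python3 -m pendant '[{"fingers":1,"dp":[8,40,0],"turn":0},{"fingers":1,"dp":[8,40,0],"turn":0},{"fingers":1,"dp":[8,40,0],"turn":0},{"fingers":1,"dp":[8,40,0],"turn":0},{"fingers":1,"dp":[8,40,0],"turn":0}]' >/dev/null
python3 go.py .563 .3815 .0025 165.0
python3 chk.py -8.8
python3 - <<'E'
from m import *
c=cam('side'); W=world(c)
m=(W[...,2]>.04)&(W[...,2]<.065)&(W[...,0]>.51)&(W[...,0]<.65)&(W[...,1]>.3)&(W[...,1]<.47); p=W[m]
print('red',len(p),cv2.minAreaRect((p[:,:2]*1000).astype(np.float32)))
E
```

```text
t=29.2 p= [ 0.6348 -0.078   0.0401] phi 171.2 gap 0.0496 gf 30.0 F [-7.8  0.6  7. ] | turn -0.04 (then) dp mm [ 6.  -1.1  0.1]
t=30.8 p= [0.6483 0.2433 0.1208] phi 165.2 gap 0.0877 gf 0.0 F [ 1.3 -0.1  0.4] | turn 0.15 (then) dp mm [118.1 111.4 118.3]
on tray (rail frame mm) [-23.5   0.8] [51.2 50. ] ang 0.1 rgb [59.  78.  48.5] xrange [-48.44907204   0.96477963]
on tray (rail frame mm) [-23.5 -75.4] [50.8 50.5] ang -0.6 rgb [133. 114.  44.] xrange [-48.21065643   0.09961115]
rail x pct [0.00124132 0.00238965 0.00703984 0.01029091 0.01137251] slope -0.0109148526665493
red 138 ((562.21142578125, 383.8339538574219), (58.06813049316406, 50.423683166503906), 75.76920318603516)
```

```bash

python3 -m pendant '[{"fingers":1,"dp":[28,26,0],"turn":0},{"fingers":1,"dp":[30,29,0],"turn":0},{"fingers":1,"dp":[30,29,0],"turn":0},{"fingers":1,"dp":[30,27,0],"turn":0},{"fingers":1,"dp":[0,0,10],"turn":0}]' >/dev/null
python3 -m pendant '[{"fingers":1,"dp":[0,0,30],"turn":0},{"fingers":1,"dp":[0,0,5],"turn":0},{"fingers":1,"dp":[0,0,0],"turn":0},{"fingers":1,"dp":[0,0,0],"turn":0},{"fingers":1,"dp":[0,0,0],"turn":0}]' >/dev/null
python3 go.py .563 .3815 .0035 165.0
```

```text
t=31.9 p= [0.5635 0.3788 0.0761] phi 165.1 gap 0.0879 gf 0.0 F [ 0.1 -1.   0. ] | turn 0.10 (then) dp mm [ 1.2  2.4 72.6]
```

```bash

python3 -m pendant '[{"fingers":1,"dp":[1,2.5,10],"turn":0},{"fingers":1,"dp":[0,0,20],"turn":0},{"fingers":1,"dp":[0,0,25],"turn":0},{"fingers":1,"dp":[0,0,12],"turn":0},{"fingers":1,"dp":[0,0,5],"turn":0}]' >/dev/null
python3 -m pendant '[{"fingers":0,"dp":[0,0,0],"turn":0},{"fingers":-1,"dp":[0,0,0],"turn":0},{"fingers":-1,"dp":[0,0,0],"turn":0},{"fingers":-1,"dp":[0,0,0],"turn":0},{"fingers":-1,"dp":[0,0,0],"turn":0}]' >/dev/null
python3 -m pendant '[{"fingers":-1,"dp":[0,0,0],"turn":0},{"fingers":-1,"dp":[0,0,0],"turn":0},{"fingers":-1,"dp":[0,0,0],"turn":0},{"fingers":-1,"dp":[0,0,0],"turn":0},{"fingers":-1,"dp":[0,0,0],"turn":0}]' >/dev/null
python3 go.py .563 .3815 .0035 165.0
python3 -m pendant '[{"fingers":-1,"dp":[0,0,-10],"turn":0},{"fingers":-1,"dp":[0,0,-30],"turn":0},{"fingers":-1,"dp":[0,0,-35],"turn":0},{"fingers":-1,"dp":[0,0,-30],"turn":-3},{"fingers":-1,"dp":[0,0,-10],"turn":-3.2}]' >/dev/null
python3 go.py .640 -.0061 .11 171.2
```

```text
t=33.4 p= [0.5623 0.382  0.0034] phi 165.2 gap 0.0496 gf 30.0 F [-0.4 -0.1  5.1] | turn 0.16 (then) dp mm [-0.8 -0.3 -0.1]
t=33.9 p= [0.5636 0.3826 0.1217] phi 171.5 gap 0.0499 gf 30.0 F [-0.   0.2 -1.8] | turn 0.28 (then) dp mm [-135.  -372.5   11.7]
```

```bash

python3 -m pendant '[{"fingers":-1,"dp":[-6,-19,0],"turn":0.2},{"fingers":-1,"dp":[-13,-38,0],"turn":0},{"fingers":-1,"dp":[-13,-38,0],"turn":0},{"fingers":-1,"dp":[-13,-38,0],"turn":0},{"fingers":-1,"dp":[-13,-38,0],"turn":0}]' >/dev/null
python3 -m pendant '[{"fingers":-1,"dp":[-13,-38,0],"turn":0},{"fingers":-1,"dp":[-13,-38,0],"turn":0},{"fingers":-1,"dp":[-13,-38,0],"turn":0},{"fingers":-1,"dp":[-13,-38,0],"turn":0},{"fingers":-1,"dp":[-13,-38,0],"turn":0}]' >/dev/null
python3 -m pendant '[{"fingers":-1,"dp":[0,-12,0],"turn":0},{"fingers":-1,"dp":[0,0,0],"turn":0},{"fingers":-1,"dp":[0,0,0],"turn":0},{"fingers":-1,"dp":[0,0,0],"turn":0},{"fingers":-1,"dp":[0,0,0],"turn":0}]' >/dev/null
python3 go.py .640 -.0061 .0374 171.2
```

```text
t=35.4 p= [ 0.6258 -0.0042  0.1178] phi 171.2 gap 0.0501 gf 30.0 F [-0.6  0.9 -1.4] | turn 0.05 (then) dp mm [-14.3   0.3  80.4]
```

```bash

python3 -m pendant '[{"fingers":-1,"dp":[-7,0.5,10],"turn":0},{"fingers":-1,"dp":[0,0,25],"turn":0},{"fingers":-1,"dp":[0,0,25],"turn":0},{"fingers":-1,"dp":[0,0,12],"turn":0},{"fingers":-1,"dp":[0,0,4],"turn":0}]' >/dev/null
python3 -m pendant '[{"fingers":-1,"dp":[-4,0,0],"turn":0},{"fingers":-1,"dp":[-4,0,0],"turn":0},{"fingers":-1,"dp":[-3,0,0],"turn":0},{"fingers":-1,"dp":[-1,0,0],"turn":0},{"fingers":-1,"dp":[0,0,0],"turn":0}]' >/dev/null
python3 go.py .640 -.0061 .0374 171.2
python3 -m pendant '[{"fingers":-1,"dp":[-1,0,0],"turn":0},{"fingers":-1,"dp":[-1,0,0],"turn":0},{"fingers":-1,"dp":[0,0,0],"turn":0},{"fingers":-1,"dp":[0,0,0],"turn":0},{"fingers":-1,"dp":[0,0,0],"turn":0}]' >/dev/null
python3 go.py .640 -.0061 .0374 171.2
```

```text
t=36.4 p= [ 0.6455 -0.0083  0.0424] phi 171.1 gap 0.0498 gf 30.0 F [-0.5  0.1 -1.1] | turn -0.05 (then) dp mm [5.8 1.3 5. ]
t=36.9 p= [ 0.6457 -0.0085  0.0416] phi 171.1 gap 0.0496 gf 30.0 F [-5.5 -0.9  1.5] | turn -0.05 (then) dp mm [6.  1.5 4.2]
```

Contact again. I lower, release and move clear to check.

```bash

python3 -m pendant '[{"fingers":-1,"dp":[0,0,1.5],"turn":0},{"fingers":-1,"dp":[0,0,1.5],"turn":0},{"fingers":-1,"dp":[0,0,1.5],"turn":0},{"fingers":-1,"dp":[0,0,0],"turn":0},{"fingers":-1,"dp":[0,0,0],"turn":0}]' >/dev/null
python3 go.py .640 -.0061 .0374 171.2
python3 -m pendant '[{"fingers":0.3,"dp":[0,0,0],"turn":0},{"fingers":0.3,"dp":[0,0,0],"turn":0},{"fingers":0.3,"dp":[0,0,0],"turn":0},{"fingers":0.3,"dp":[0,0,-10],"turn":0},{"fingers":0.3,"dp":[0,0,-20],"turn":0}]' >/dev/null
python3 -m pendant '[{"fingers":0.3,"dp":[0,0,-30],"turn":0},{"fingers":1,"dp":[0,0,-20],"turn":0},{"fingers":1,"dp":[25,34,0],"turn":0},{"fingers":1,"dp":[30,40,0],"turn":0},{"fingers":1,"dp":[30,40,0],"turn":0}]' >/dev/null
python3 -m pendant '[{"fingers":0.6,"dp":[30,40,0],"turn":0},{"fingers":0.6,"dp":[20,0,0],"turn":0},{"fingers":0.6,"dp":[20,0,0],"turn":0},{"fingers":0.6,"dp":[20,0,0],"turn":0},{"fingers":0.6,"dp":[0,0,0],"turn":0}]' >/dev/null
python3 go.py .4465 -.0490 .0518 171
python3 chk.py -8.8
python3 - <<'E'
from m import *
for n in('side','top'):
    c=cam(n); print(blobs(c,(0,120,50),(7,255,255),5,(.085,.12),(.4,.5,-.15,.1)))
    if n=='top': save(c,'top6.png',(80,60,430,250),2.2)
E
```

```text
t=37.4 p= [ 0.6462 -0.0083  0.0375] phi 171.1 gap 0.0498 gf 30.0 F [-5.4 -0.4  4.4] | turn -0.06 (then) dp mm [6.5 1.3 0.1]
t=38.9 p= [0.4953 0.171  0.1178] phi 171.2 gap 0.0704 gf 0.0 F [0.2 0.2 0.2] | turn 0.23 (then) dp mm [  13.7 -224.9   66. ]
on tray (rail frame mm) [-22.5  71.3] [51.4 49.7] ang 0.0 rgb [118.  60.  46.] xrange [-47.41243713   1.43472128]
on tray (rail frame mm) [-30.2 -25.8] [100.8  61.4] ang -2.0 rgb [76. 97. 42.] xrange [-60.23246368  -0.44625446]
rail x pct [0.00034858 0.00212491 0.00711677 0.01039433 0.01165317] slope 0.019705558384684883
[(array([252. , 206.5]), np.int32(43), array([ 0.4457, -0.0485,  0.096 ]), np.float64(0.098))]
[(array([275. , 198.1]), np.int32(71), array([ 0.4472, -0.0469,  0.0971]), np.float64(0.099))]
```

View pics/top6.png

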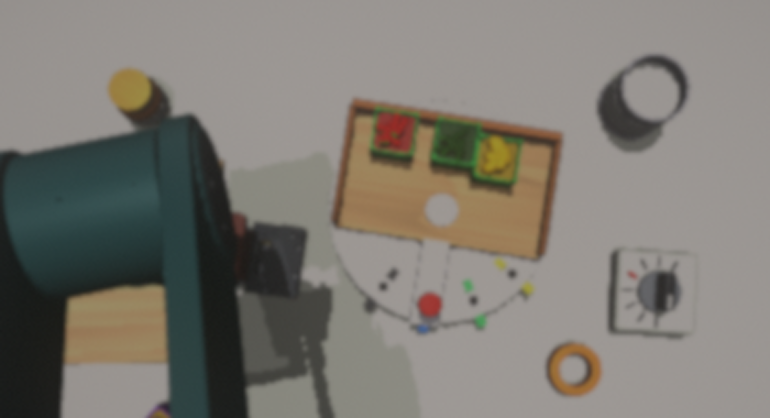

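The picture shows the yellow punnet (497,157) knocked forward and against the green one (458,141). Red (394,132) and green are flush, and the knob is home at (430,305). I measure yellow by itself and will push it straight back with closed fingers.

```bash
cat > sp.py <<'E'
from m import *
P=np.array([.5595,-.0675]); ang=float(sys.argv[1]); a=np.radians(ang); X=np.array([np.cos(a),np.sin(a)]); Y=np.array([-X[1],X[0]])
y0,y1=float(sys.argv[2]),float(sys.argv[3])
c=cam('top'); W=world(c); q=W[...,:2]-P; rx=(q@X-.1)*1000; ry=(q@Y)*1000
b=(W[...,2]>.079)&(W[...,2]<.105)&(rx<10)&(rx>-130)
hsv=cv2.cvtColor(c['frame'],cv2.COLOR_RGB2HSV); yl=cv2.inRange(hsv,np.array((18,140,70)),np.array((34,255,255)))>0
print('yellow heap',np.median(rx[b&yl]),np.median(ry[b&yl]))
m=b&(ry>y0)&(ry<y1); p=np.c_[rx[m],ry[m]].astype(np.float32); print(cv2.minAreaRect(p),np.percentile(p,[1,99],axis=0))
# front edge line: min x per y bin
ys=np.arange(y0,y1,4); print([(int(t),round(float(rx[m&(ry>=t)&(ry<t+4)].min()),1)) for t in ys if (m&(ry>=t)&(ry<t+4)).sum()>2])
for r,t in((-110,-51),(-57,-51),(-45,-51)): print('world',(r,t),np.round(P+X*(.1+r/1000)+Y*t/1000,4))
E
python3 sp.py -8.8 -100 30
```

```text
yellow heap -35.637858970167365 -47.59086593282521
((-29.637290954589844, -25.737979888916016), (100.42961883544922, 62.24809265136719), 89.13190460205078) [[-60.6478138  -75.07290268]
 [  0.66148043  23.7903347 ]]
[(-76, -60.6), (-72, -60.5), (-68, -60.6), (-64, -61.3), (-60, -59.6), (-56, -59.6), (-52, -60.9), (-48, -60.9), (-44, -59.1), (-40, -59.7), (-36, -60.9), (-32, -60.7), (-28, -60.4), (-24, -49.3), (-20, -47.2), (-16, -48.3), (-12, -48.2), (-8, -48.6), (-4, -47.5), (0, -48.1), (4, -48.0), (8, -46.6), (12, -47.6), (16, -47.7), (20, -48.3), (24, -44.4)]
world (-110, -51) [ 0.5418 -0.1164]
world (-57, -51) [ 0.5942 -0.1245]
world (-45, -51) [ 0.6061 -0.1263]
```

```bash

python3 -m pendant '[{"fingers":-1,"dp":[0,0,0],"turn":0},{"fingers":-1,"dp":[-5,-30,0],"turn":0},{"fingers":-1,"dp":[-10,-36,0],"turn":0},{"fingers":-1,"dp":[-10,-36,0],"turn":0},{"fingers":-1,"dp":[-10,-36,0],"turn":0}]' >/dev/null
python3 -m pendant '[{"fingers":-1,"dp":[-10,-36,0],"turn":0},{"fingers":-1,"dp":[-10,-36,0],"turn":0},{"fingers":-1,"dp":[-10,-36,0],"turn":0},{"fingers":-1,"dp":[-10,-30,0],"turn":0},{"fingers":-1,"dp":[0,0,0],"turn":0}]' >/dev/null
python3 go.py .5566 -.1187 .030 171.2
```

```text
t=40.0 p= [ 0.5314 -0.1182  0.1175] phi 170.9 gap 0.0004 gf 0.0 F [ 0.3  0.5 -0.1] | turn -0.27 (then) dp mm [-25.    3.4  87.5]
```

```bash

python3 -m pendant '[{"fingers":-1,"dp":[-12,3.4,0],"turn":-0.3},{"fingers":-1,"dp":[-10,0,25],"turn":0},{"fingers":-1,"dp":[0,0,30],"turn":0},{"fingers":-1,"dp":[0,0,20],"turn":0},{"fingers":-1,"dp":[0,0,11],"turn":0}]' >/dev/null
python3 -m pendant '[{"fingers":-1,"dp":[0,0,0],"turn":0},{"fingers":-1,"dp":[0,0,0],"turn":0},{"fingers":-1,"dp":[-6,0,0],"turn":0},{"fingers":-1,"dp":[-6,0,0],"turn":0},{"fingers":-1,"dp":[-6,0,0],"turn":0}]' >/dev/null
python3 go.py .5566 -.1187 .030 171.2
python3 -m pendant '[{"fingers":-1,"dp":[-4,0,0],"turn":0},{"fingers":-1,"dp":[-4,0,0],"turn":0},{"fingers":-1,"dp":[-3,0,0],"turn":0},{"fingers":-1,"dp":[0,0,0],"turn":0},{"fingers":-1,"dp":[0,0,0],"turn":0}]' >/dev/null
python3 go.py .5566 -.1187 .030 171.2
```

```text
t=41.0 p= [ 0.571  -0.1167  0.0323] phi 171.4 gap 0.0005 gf 0.0 F [ 0.3  0.4 -0.7] | turn 0.25 (then) dp mm [13.9 -4.2  2.3]
t=41.5 p= [ 0.5802 -0.1179  0.0313] phi 171.5 gap 0.0001 gf 0.0 F [-0.6  0.1 -0.6] | turn 0.25 (then) dp mm [23.2 -4.4  1.3]
```

```bash

python3 -m pendant '[{"fingers":-1,"dp":[0,-4.5,0],"turn":0.2},{"fingers":-1,"dp":[-2,0,0],"turn":0},{"fingers":-1,"dp":[-3,0,0],"turn":0},{"fingers":-1,"dp":[-3,0,0],"turn":0},{"fingers":-1,"dp":[-3,0,0],"turn":0}]' >/dev/null
python3 go.py .5566 -.1187 .030 171.2
python3 -m pendant '[{"fingers":-1,"dp":[-2,0,0],"turn":0},{"fingers":-1,"dp":[-2,0,0],"turn":0},{"fingers":-1,"dp":[-1,0,0],"turn":0},{"fingers":-1,"dp":[0,0,0],"turn":0},{"fingers":-1,"dp":[0,0,0],"turn":0}]' >/dev/null
python3 go.py .5566 -.1187 .030 171.2
```

```text
t=42.0 p= [ 0.5906 -0.1241  0.0313] phi 171.3 gap 0.0003 gf 4.5 F [-6.5  2.   2.9] | turn 0.05 (then) dp mm [34.4  0.2  1.3]
t=42.5 p= [ 0.5913 -0.1235  0.0309] phi 171.3 gap 0.0006 gf 5.2 F [-10.8   2.    7.6] | turn 0.08 (then) dp mm [35.1 -0.6  0.9]
```

```bash

python3 -m pendant '[{"fingers":-1,"dp":[10,0,0],"turn":0},{"fingers":-1,"dp":[20,0,0],"turn":0},{"fingers":-1,"dp":[10,0,-30],"turn":0},{"fingers":-1,"dp":[20,0,-40],"turn":0},{"fingers":-1,"dp":[40,0,-20],"turn":0}]' >/dev/null
python3 -m pendant '[{"fingers":-1,"dp":[40,0,0],"turn":0},{"fingers":-1,"dp":[0,-30,0],"turn":0},{"fingers":-1,"dp":[0,-40,0],"turn":0},{"fingers":-1,"dp":[0,-40,0],"turn":0},{"fingers":-1,"dp":[0,0,0],"turn":0}]' >/dev/null
python3 sp.py -8.8 -100 30; python3 chk.py -8.8; python3 go.py .4605 -.3262 .1 176
python3 - <<'E'
from m import *
c=cam('top'); save(c,'top7.png',(200,60,430,250),3); c=cam('side'); print(blobs(c,(0,120,50),(7,255,255),5,(.085,.12),(.4,.5,-.15,.1)))
E
```

```text
yellow heap -23.02450074911902 -45.84629186204759
((-23.42929458618164, -23.94632339477539), (51.063331604003906, 99.94718170166016), 0.2892058491706848) [[-48.57026089 -73.16107033]
 [  1.35311331  25.47933029]]
[(-76, -47.6), (-72, -48.7), (-68, -47.9), (-64, -48.4), (-60, -48.5), (-56, -46.9), (-52, -47.7), (-48, -48.1), (-44, -48.4), (-40, -46.9), (-36, -47.4), (-32, -48.1), (-28, -48.0), (-24, -47.8), (-20, -48.5), (-16, -48.2), (-12, -49.0), (-8, -48.8), (-4, -47.7), (0, -48.3), (4, -49.1), (8, -48.7), (12, -47.6), (16, -47.6), (20, -48.6), (24, -48.2)]
world (-110, -51) [ 0.5418 -0.1164]
world (-57, -51) [ 0.5942 -0.1245]
world (-45, -51) [ 0.6061 -0.1263]
on tray (rail frame mm) [-24.   72.5] [50.3 50.6] ang -0.2 rgb [114.  57.  46.] xrange [-48.91288963   0.62542088]
on tray (rail frame mm) [-23.2 -23.7] [51.  99.7] ang 0.4 rgb [81. 96. 40.] xrange [-48.21629219   1.05334922]
rail x pct [0.00133909 0.00320548 0.00755579 0.0104226  0.0115225 ] slope -0.00018226452160387946
t=43.6 p= [ 0.4407 -0.213   0.1215] phi 171.1 gap 0.0005 gf 0.0 F [ 0.2 -0.7  0.9] | turn -4.88 (then) dp mm [ -27.7 -111.5   21.5]
[(array([252.4, 207.4]), np.int32(47), array([ 0.4454, -0.0524,  0.0958]), np.float64(0.098))]
```

View pics/top7.png

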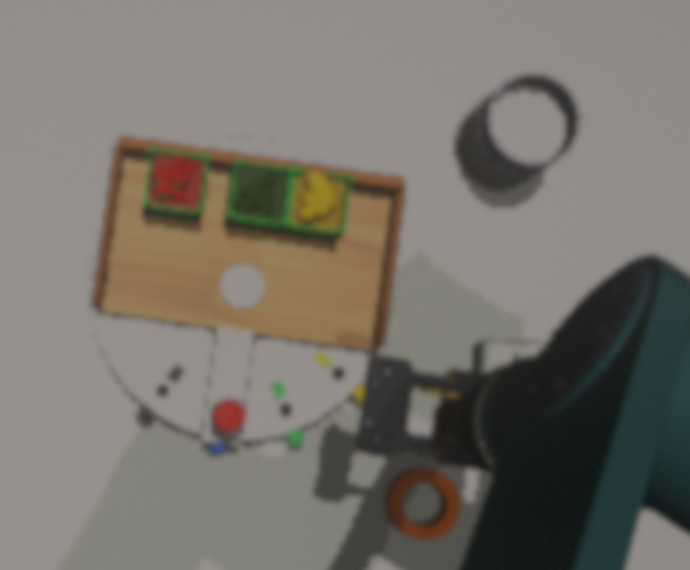

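All three punnets are flush in a row (red (176,182), green (260,192), yellow (318,197)) and the knob is home (229,416). I'm next to the timer, so I set it now.

```bash

python3 -m pendant '[{"fingers":0.1,"dp":[0,0,0],"turn":-5},{"fingers":0.1,"dp":[-5,-25,0],"turn":0},{"fingers":0.1,"dp":[-8,-30,0],"turn":0},{"fingers":0.1,"dp":[-8,-30,0],"turn":0},{"fingers":0.1,"dp":[-6,-26,0],"turn":0}]' >/dev/null
python3 -m pendant '[{"fingers":0.1,"dp":[0,0,0],"turn":0},{"fingers":0.1,"dp":[0,0,10],"turn":0},{"fingers":0.1,"dp":[0,0,10],"turn":0},{"fingers":0.1,"dp":[0,0,0],"turn":0},{"fingers":0.1,"dp":[0,0,0],"turn":0}]' >/dev/null
python3 go.py .4605 -.3262 .033 176
```

```text
t=44.8 p= [ 0.4595 -0.3232  0.1007] phi 176.3 gap 0.0485 gf 0.0 F [-0.9  0.3  0. ] | turn 0.31 (then) dp mm [-1.2 -2.9 67.7]
```

```bash

python3 -m pendant '[{"fingers":0.1,"dp":[-1,-3,10],"turn":0},{"fingers":0.1,"dp":[0,0,20],"turn":0},{"fingers":0.1,"dp":[0,0,20],"turn":0},{"fingers":0.1,"dp":[0,0,12],"turn":0},{"fingers":0.1,"dp":[0,0,4],"turn":0}]' >/dev/null
python3 -m pendant '[{"fingers":0,"dp":[0,0,0],"turn":0},{"fingers":-1,"dp":[0,0,0],"turn":0},{"fingers":-1,"dp":[0,0,0],"turn":0},{"fingers":-1,"dp":[0,0,0],"turn":0},{"fingers":-1,"dp":[0,0,0],"turn":0}]' >/dev/null
python3 -m pendant '[{"fingers":-1,"dp":[0,0,0],"turn":0},{"fingers":-1,"dp":[0,0,0],"turn":0},{"fingers":-1,"dp":[0,0,0],"turn":0},{"fingers":-1,"dp":[0,0,0],"turn":0},{"fingers":-1,"dp":[0,0,0],"turn":0}]' >/dev/null
python3 go.py .4605 -.3262 .033 176
```

```text
t=46.2 p= [ 0.4612 -0.327   0.0359] phi 176.2 gap 0.0135 gf 30.0 F [1.3 5.1 5.4] | turn 0.21 (then) dp mm [0.7 0.8 2.9]
```

```bash

python3 -m pendant '[{"fingers":-1,"dp":[0,0,0],"turn":6},{"fingers":-1,"dp":[0,0,0],"turn":6},{"fingers":-1,"dp":[0,0,0],"turn":6},{"fingers":-1,"dp":[0,0,0],"turn":6},{"fingers":-1,"dp":[0,0,0],"turn":6}]' >/dev/null
python3 go.py .4605 -.3262 .033 146
python3 -m pendant '[{"fingers":-1,"dp":[0,0,0],"turn":6},{"fingers":-1,"dp":[0,0,0],"turn":6},{"fingers":-1,"dp":[0,0,0],"turn":6},{"fingers":-1,"dp":[0,0,0],"turn":6},{"fingers":-1,"dp":[0,0,0],"turn":6}]' >/dev/null
python3 -m pendant '[{"fingers":-1,"dp":[0,0,0],"turn":6},{"fingers":-1,"dp":[0,0,0],"turn":6},{"fingers":-1,"dp":[0,0,0],"turn":6},{"fingers":-1,"dp":[0,0,0],"turn":6},{"fingers":-1,"dp":[0,0,0],"turn":6}]' >/dev/null
python3 -m pendant '[{"fingers":-1,"dp":[0,0,0],"turn":6},{"fingers":-1,"dp":[0,0,0],"turn":6},{"fingers":-1,"dp":[0,0,0],"turn":6},{"fingers":-1,"dp":[0,0,0],"turn":6},{"fingers":-1,"dp":[0,0,0],"turn":6}]' >/dev/null
python3 -m pendant '[{"fingers":-1,"dp":[0,0,0],"turn":0},{"fingers":-1,"dp":[0,0,0],"turn":0},{"fingers":-1,"dp":[0,0,0],"turn":0},{"fingers":-1,"dp":[0,0,0],"turn":0},{"fingers":-1,"dp":[0,0,0],"turn":0}]' >/dev/null
python3 go.py .4605 -.3262 .033 56
```

```text
t=46.8 p= [ 0.4612 -0.327   0.0359] phi 146.0 gap 0.0139 gf 30.0 F [1.7 5.1 6.2] | turn 0.01 (then) dp mm [1.  0.3 2.9]
t=48.8 p= [ 0.4612 -0.327   0.0359] phi 56.2 gap 0.0138 gf 30.0 F [1.6 5.9 5.7] | turn 0.24 (then) dp mm [ 0.3 -1.   2.9]
```

```bash

python3 -m pendant '[{"fingers":0.1,"dp":[0,0,0],"turn":0},{"fingers":0.1,"dp":[0,0,0],"turn":0},{"fingers":0.1,"dp":[0,0,0],"turn":0},{"fingers":0.1,"dp":[0,0,0],"turn":0},{"fingers":0.1,"dp":[0,0,-15],"turn":0}]' >/dev/null
python3 -m pendant '[{"fingers":0.6,"dp":[0,0,-25],"turn":0},{"fingers":0.6,"dp":[0,0,-30],"turn":0},{"fingers":0.6,"dp":[0,0,-10],"turn":-8},{"fingers":0.6,"dp":[0,0,0],"turn":-8},{"fingers":0.6,"dp":[0,0,0],"turn":-8}]' >/dev/null
python3 -m pendant '[{"fingers":0.6,"dp":[0,0,0],"turn":-8},{"fingers":0.6,"dp":[0,0,0],"turn":-8},{"fingers":0.6,"dp":[0,0,0],"turn":-8},{"fingers":0.6,"dp":[0,0,0],"turn":-8},{"fingers":0.6,"dp":[0,0,0],"turn":-8}]' >/dev/null
python3 -m pendant '[{"fingers":0.6,"dp":[0,0,0],"turn":-8},{"fingers":0.6,"dp":[0,0,0],"turn":-8},{"fingers":0.6,"dp":[0,0,0],"turn":-8},{"fingers":0.6,"dp":[0,0,0],"turn":-8},{"fingers":0.6,"dp":[0,0,0],"turn":-8}]' >/dev/null
python3 -m pendant '[{"fingers":0.6,"dp":[0,0,0],"turn":-8},{"fingers":0.6,"dp":[0,0,0],"turn":-2.5},{"fingers":0.6,"dp":[0,0,0],"turn":0},{"fingers":0.6,"dp":[0,0,0],"turn":0},{"fingers":0.6,"dp":[0,0,0],"turn":0}]' >/dev/null
python3 go.py .4463 -.0498 .0518 171
python3 -m pendant '[{"fingers":0.6,"dp":[5,25,0],"turn":0},{"fingers":0.6,"dp":[8,40,0],"turn":0},{"fingers":0.6,"dp":[8,40,0],"turn":0},{"fingers":0.6,"dp":[8,40,0],"turn":0},{"fingers":0.6,"dp":[8,40,0],"turn":0}]' >/dev/null
python3 -m pendant '[{"fingers":0.6,"dp":[8,40,0],"turn":0},{"fingers":0.6,"dp":[0,0,0],"turn":0},{"fingers":0.6,"dp":[0,0,0],"turn":0},{"fingers":0.6,"dp":[0,0,0],"turn":0},{"fingers":0.6,"dp":[0,0,0],"turn":0}]' >/dev/null
python3 go.py .4463 -.0498 .0518 171; python3 chk.py -8.8
python3 - <<'E'
from m import *
c=cam('top'); save(c,'top8.png',(310,150,420,250),5)
c=cam('side');print(blobs(c,(0,120,50),(7,255,255),5,(.085,.12),(.4,.5,-.15,.1)))
E
```

```text
t=51.2 p= [ 0.4608 -0.3279  0.1153] phi 170.7 gap 0.0701 gf 0.0 F [-0.5  0.6  0.7] | turn -0.31 (then) dp mm [ 57.9 272.4  63.5]
t=52.2 p= [ 0.4531 -0.0998  0.1155] phi 170.7 gap 0.0704 gf 0.0 F [-0.6 -0.2  0.6] | turn -0.33 (then) dp mm [14.6 48.3 63.7]
on tray (rail frame mm) [-23.9  72.6] [50.  49.8] ang 0.7 rgb [114.   58.   45.5] xrange [-48.47817993   0.45988757]
on tray (rail frame mm) [-23.2 -24. ] [ 51.4 100.2] ang 0.4 rgb [82. 97. 41.] xrange [-48.32037201   1.00527654]
rail x pct [0.00127677 0.00284455 0.00748678 0.01063123 0.01135299] slope -0.00039253953907018033
[]
```

View pics/top8.png

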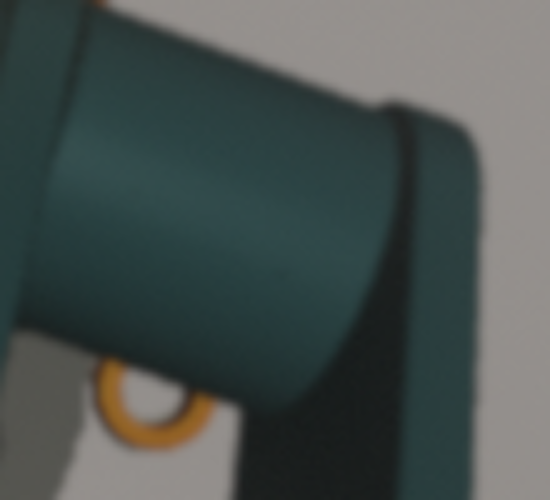

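The arm hides the timer in this view, so I check it later. The punnets are still flush. I grasp the knob and turn slowly to green.

```bash

python3 -m pendant '[{"fingers":0.6,"dp":[5,16,0],"turn":-0.3},{"fingers":0.6,"dp":[5,16,0],"turn":0},{"fingers":0.6,"dp":[4.5,16,0],"turn":0},{"fingers":0.6,"dp":[0,0,0],"turn":0},{"fingers":0.6,"dp":[0,0,5],"turn":0}]' >/dev/null
python3 -m pendant '[{"fingers":0.6,"dp":[0,0,0],"turn":0},{"fingers":0.6,"dp":[0,0,0],"turn":0},{"fingers":0.6,"dp":[0,0,0],"turn":0},{"fingers":0.6,"dp":[0,0,0],"turn":0},{"fingers":0.6,"dp":[0,0,0],"turn":0}]' >/dev/null
python3 go.py .4463 -.0498 .0518 171
python3 -m pendant '[{"fingers":0.6,"dp":[0,0,15],"turn":0},{"fingers":0.6,"dp":[0,0,18],"turn":0},{"fingers":0.6,"dp":[0,0,13],"turn":0},{"fingers":0.6,"dp":[0,0,8],"turn":0},{"fingers":0.6,"dp":[0,0,4],"turn":0}]' >/dev/null
python3 -m pendant '[{"fingers":-1,"dp":[0,0,0],"turn":0},{"fingers":-1,"dp":[0,0,0],"turn":0},{"fingers":-1,"dp":[0,0,0],"turn":0},{"fingers":-1,"dp":[0,0,0],"turn":0},{"fingers":-1,"dp":[0,0,0],"turn":0}]' >/dev/null
python3 -m pendant '[{"fingers":-1,"dp":[0,0,0],"turn":0},{"fingers":-1,"dp":[0,0,0],"turn":0},{"fingers":-1,"dp":[0,0,0],"turn":0},{"fingers":-1,"dp":[0,0,0],"turn":0},{"fingers":-1,"dp":[0,0,0],"turn":0}]' >/dev/null
python3 go.py .4463 -.0498 .0518 171
```

```text
t=53.4 p= [ 0.4459 -0.049   0.1104] phi 171.0 gap 0.0703 gf 0.0 F [ 0.5 -1.2  0.5] | turn 0.04 (then) dp mm [-0.5 -0.7 58.6]
t=54.9 p= [ 0.4461 -0.0483  0.0526] phi 171.0 gap 0.0273 gf 30.0 F [0.4 5.9 5.2] | turn 0.03 (then) dp mm [-0.4 -1.4  0.8]
```

```bash

python3 -m pendant '[{"fingers":-1,"dp":[0,0,-4],"turn":0},{"fingers":-1,"dp":[0,0,-4],"turn":0},{"fingers":-1,"dp":[0,0,-4],"turn":0},{"fingers":-1,"dp":[0,0,-3],"turn":0},{"fingers":-1,"dp":[0,0,0],"turn":0}]' >/dev/null
python3 go.py .4513 -.1066 .0666 199.85
python3 -m pendant '[{"fingers":-1,"dp":[0,-1.9,0],"turn":-0.95},{"fingers":-1,"dp":[-0.1,-2.9,0],"turn":-1.43},{"fingers":-1,"dp":[0,-2.9,0],"turn":-1.43},{"fingers":-1,"dp":[0,-2.9,0],"turn":-1.43},{"fingers":-1,"dp":[-0.1,-2.9,0],"turn":-1.43}]' >/dev/null
python3 -m pendant '[{"fingers":-1,"dp":[0,-2.9,0],"turn":-1.43},{"fingers":-1,"dp":[-0.1,-2.9,0],"turn":-1.43},{"fingers":-1,"dp":[0,-2.9,0],"turn":-1.43},{"fingers":-1,"dp":[0,-2.9,0],"turn":-1.43},{"fingers":-1,"dp":[-0.1,-2.9,0],"turn":-1.43}]' >/dev/null
python3 -m pendant '[{"fingers":-1,"dp":[0,-2.9,0],"turn":-1.43},{"fingers":-1,"dp":[-0.1,-2.9,0],"turn":-1.43},{"fingers":-1,"dp":[0,-2.9,0],"turn":-1.43},{"fingers":-1,"dp":[0,-2.9,0],"turn":-1.43},{"fingers":-1,"dp":[-0.1,-2.9,0],"turn":-1.43}]' >/dev/null
python3 -m pendant '[{"fingers":-1,"dp":[0,-2.9,0],"turn":-1.43},{"fingers":-1,"dp":[-0.1,-2.9,0],"turn":-1.43},{"fingers":-1,"dp":[0,-2.9,0],"turn":-1.43},{"fingers":-1,"dp":[-0.1,-2.5,0],"turn":-1.43},{"fingers":-1,"dp":[0,-1.5,0],"turn":-1}]' >/dev/null
python3 -m pendant '[{"fingers":-1,"dp":[0,0,0],"turn":0},{"fingers":-1,"dp":[0,0,0],"turn":0},{"fingers":-1,"dp":[0,0,0],"turn":0},{"fingers":-1,"dp":[0,0,0],"turn":0},{"fingers":-1,"dp":[0,0,0],"turn":0}]' >/dev/null
python3 go.py .4513 -.1066 .0666 199.85
```

```text
t=55.4 p= [ 0.446  -0.049   0.0675] phi 171.1 gap 0.0275 gf 30.0 F [ 1.8  1.4 -6.5] | turn -28.79 (then) dp mm [ 14.5 -56.    0.9]
t=57.9 p= [ 0.4511 -0.1037  0.0676] phi -161.3 gap 0.0277 gf 30.0 F [ 5.7  1.4 -7.4] | turn -1.11 (then) dp mm [ 0.8 -2.8  1. ]
```

```bash

python3 -m pendant '[{"fingers":-1,"dp":[0,-1,0],"turn":-0.5},{"fingers":-1,"dp":[0,-1.2,0],"turn":-0.5},{"fingers":-1,"dp":[0,0,0],"turn":0},{"fingers":-1,"dp":[0,0,0],"turn":0},{"fingers":-1,"dp":[0,0,0],"turn":0}]' >/dev/null
python3 go.py .4513 -.1066 .0666 199.85
python3 -m pendant '[{"fingers":-1,"dp":[0,0,4],"turn":0},{"fingers":-1,"dp":[0,0,4],"turn":0},{"fingers":-1,"dp":[0,0,4],"turn":0},{"fingers":-1,"dp":[0,0,3],"turn":0},{"fingers":-1,"dp":[0,0,0],"turn":0}]' >/dev/null
python3 go.py .4513 -.1066 .0526 199.85
python3 -m pendant '[{"fingers":-0.2,"dp":[0,0,0],"turn":0},{"fingers":-0.2,"dp":[0,0,0],"turn":0},{"fingers":-0.1,"dp":[0,0,0],"turn":0},{"fingers":0,"dp":[0,0,0],"turn":0},{"fingers":0.2,"dp":[0,0,0],"turn":0}]' >/dev/null
python3 -m pendant '[{"fingers":0.6,"dp":[0,0,0],"turn":0},{"fingers":0.6,"dp":[0,0,0],"turn":0},{"fingers":0.6,"dp":[0,0,-15],"turn":0},{"fingers":0.6,"dp":[0,0,-25],"turn":0},{"fingers":0.6,"dp":[0,0,-25],"turn":0}]' >/dev/null
python3 -m pendant '[{"fingers":0.6,"dp":[0,0,-25],"turn":0},{"fingers":0.6,"dp":[0,30,-10],"turn":0},{"fingers":0.6,"dp":[0,40,0],"turn":0},{"fingers":0.6,"dp":[0,40,0],"turn":0},{"fingers":0.6,"dp":[0,40,0],"turn":0}]' >/dev/null
python3 -m pendant '[{"fingers":0.6,"dp":[0,40,0],"turn":0},{"fingers":0.6,"dp":[0,40,0],"turn":0},{"fingers":0.6,"dp":[0,30,0],"turn":0},{"fingers":0.6,"dp":[0,0,0],"turn":0},{"fingers":0.6,"dp":[0,0,0],"turn":0}]' >/dev/null
python3 go.py .4513 -.1066 .0526 199.85
python3 chk.py 19.85
python3 - <<'E'
from m import *
c=cam('top'); save(c,'top9.png',(200,60,430,250),3); print(blobs(c,(0,120,50),(7,255,255),5,(.085,.12),(.4,.5,-.15,.1)))
c=cam('side');print(blobs(c,(0,120,50),(7,255,255),5,(.085,.12),(.4,.5,-.15,.1)))
E
```

```text
t=58.4 p= [ 0.4517 -0.1055  0.0675] phi -160.3 gap 0.0275 gf 30.0 F [ 5.4  1.3 -6.5] | turn -0.12 (then) dp mm [ 0.8 -0.8  0.9]
t=58.9 p= [ 0.4517 -0.1055  0.0527] phi -160.3 gap 0.0271 gf 30.0 F [ 3.9  1.1 -1.9] | turn -0.12 (then) dp mm [ 0.8 -0.9  0.1]
t=60.9 p= [0.3633 0.1395 0.1524] phi -160.1 gap 0.0703 gf 0.0 F [ 0.5  0.  -0.6] | turn 0.03 (then) dp mm [   0.8 -261.4   99.8]
on tray (rail frame mm) [-22.8 -25. ] [ 50.3 100.1] ang 0.3 rgb [80. 91. 38.] xrange [-47.52822113   1.63316453]
on tray (rail frame mm) [-23.3  71.6] [50.4 49.9] ang 1.2 rgb [108.  54.  41.] xrange [-47.99646317   1.12854439]
rail x pct [0.00190652 0.00343074 0.0079019  0.01113344 0.01210967] slope -0.004548534023273427
[(array([298.3, 195.8]), np.int32(76), array([ 0.4517, -0.1043,  0.0967]), np.float64(0.1))]
[(array([267.9, 217.9]), np.int32(62), array([ 0.4525, -0.1067,  0.0959]), np.float64(0.098))]
```

View pics/top9.png

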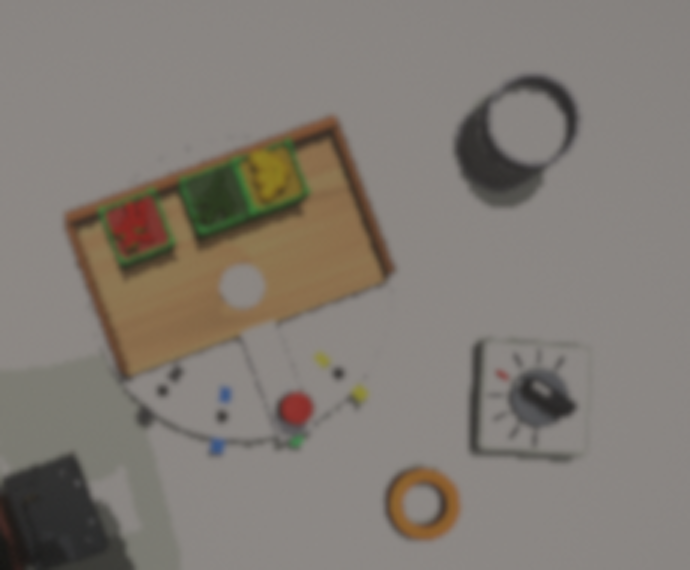

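The picture shows the pin in green (knob (296,408), top at home height), all three punnets flush, and the timer pointer toward the red mark (502,375). A last numeric check of the timer bar, then I hand in if it agrees.

```bash
python3 - <<'E'
from m import *
c=cam('side'); W=world(c)
m=(W[...,0]>.38)&(W[...,0]<.56)&(W[...,1]<-.235)&(W[...,1]>-.4)&(W[...,2]>.066)&(W[...,2]<.08); r=cv2.minAreaRect((W[m][:,:2]*1000).astype(np.float32)); print(r)
a=r[2] if r[1][0]>r[1][1] else r[2]+90
a=a%180; print('bar axis',a,'expected ~56.5')
if abs(a-56.5)<6: print(sign_off())
E
```

```text
((459.9505615234375, -325.9285888671875), (44.24809265136719, 13.913989067077637), 56.32759475708008)
bar axis 56.32759475708008 expected ~56.5
the job is handed in; nothing more can be done
None
```

The job is handed in. At the last check the tray was pinned in the green hole, all three punnets (the squash one is absent today) were flush against the rail, and the timer stood at 40; the hand-in gave no verdict.

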